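# Charge a casting mould with glass from clipped portion tubes

### The job

Charge the plaster mould with glass: pull each tube out of its spring clips on the rack, tip all its pieces through the steel funnel into the mould, and lay the empty tube in the wooden crate. Drop the stray pieces from the bench, and any that spill, into the funnel too, so that all the glass ends up down in the mould, and leave the white carving where it is.

Things in the scene. Friction and masses are not known exactly. Their poses are not given: they have to be found in the camera images.
- tube0: a clear plastic portion tube, open at one end, closed at the other: outside diameter 50 mm, wall 3 mm, 170 mm long, 75 g. Origin at the outside centre of its closed end, z towards the mouth. Starts in the rack's right-hand place (seen from the robot), mouth raised 15 degrees and roughly towards the robot, its x axis squarely out of the clips, with two or three pieces of glass at its closed end
- tube0_mid (a point): the point on the axis of tube0 half-way along it; level with it, 45 mm of bare tube to either side before the clips
- tube1: a clear plastic portion tube, open at one end, closed at the other: outside diameter 50 mm, wall 3 mm, 170 mm long, 75 g. Origin at the outside centre of its closed end, z towards the mouth. Starts in the rack's middle place (seen from the robot), mouth raised 15 degrees and roughly towards the robot, its x axis squarely out of the clips, with two or three pieces of glass at its closed end
- tube1_mid (a point): the point on the axis of tube1 half-way along it; level with it, 45 mm of bare tube to either side before the clips
- tube2: a clear plastic portion tube, open at one end, closed at the other: outside diameter 50 mm, wall 3 mm, 170 mm long, 75 g. Origin at the outside centre of its closed end, z towards the mouth. Starts in the rack's left-hand place (seen from the robot), mouth raised 15 degrees and roughly towards the robot, its x axis squarely out of the clips, with two or three pieces of glass at its closed end
- tube2_mid (a point): the point on the axis of tube2 half-way along it; level with it, 45 mm of bare tube to either side before the clips
- glass00: a chunky piece of green glass, a rounded block of 16 x 16 x 20 mm (20 along its z), 15 g; origin at its centre. It starts in tube0
- glass01: a chunky piece of green glass, a rounded block of 16 x 16 x 20 mm (20 along its z), 15 g; origin at its centre. It starts in tube0
- glass02: a chunky piece of green glass, a rounded block of 16 x 16 x 20 mm (20 along its z), 15 g; origin at its centre. It starts in tube0 (not there in every start)
- glass10: a chunky piece of green glass, a rounded block of 16 x 16 x 20 mm (20 along its z), 15 g; origin at its centre. It starts in tube1
- glass11: a chunky piece of green glass, a rounded block of 16 x 16 x 20 mm (20 along its z), 15 g; origin at its centre. It starts in tube1
- glass12: a chunky piece of green glass, a rounded block of 16 x 16 x 20 mm (20 along its z), 15 g; origin at its centre. It starts in tube1 (not there in every start)
- glass20: a chunky piece of green glass, a rounded block of 16 x 16 x 20 mm (20 along its z), 15 g; origin at its centre. It starts in tube2
- glass21: a chunky piece of green glass, a rounded block of 16 x 16 x 20 mm (20 along its z), 15 g; origin at its centre. It starts in tube2
- glass22: a chunky piece of green glass, a rounded block of 16 x 16 x 20 mm (20 along its z), 15 g; origin at its centre. It starts in tube2 (not there in every start)
- stray0: a chunky piece of green glass, a rounded block of 16 x 16 x 20 mm (20 along its z), 15 g; origin at its centre. It starts loose on the bench on the robot's side of the rack (not there in every start)
- stray1: a chunky piece of green glass, a rounded block of 16 x 16 x 20 mm (20 along its z), 15 g; origin at its centre. It starts loose on the bench on the robot's side of the rack (not there in every start)
- rack: the fixed beechwood rack, 294 mm wide (y), 180 mm deep, origin on the bench under its middle, x away from the robot. Two cross rails carry three tubes 95 mm apart across y, sloping 15 degrees up towards -x, their middles 88 mm above the bench; under a tube's middle, between the rails, there is free space. A batten behind the closed ends stops the tubes sliding down
- clips (a point): the middle of the rack's middle place. Each tube sits in two C-shaped clips of spring steel strip, 14 mm wide, centred 52 mm either side of its middle, open squarely out of the slope (up, slightly away from the robot); their lips reach 27 mm above the tube's axis and the strips 31 mm to either side. Pulled squarely out, the tube resists with up to about 20 N, then snaps free after about 20 mm
- mould: the fixed plaster mould, a pale cylinder 148 mm across and 110 mm high with an upright cavity 88 mm across and 95 mm deep (floor 15 mm above the bench), origin on the bench under its centre; a steel funnel is fixed in its neck: spout 53 mm inside reaching 10 mm into the neck, cone opening at 45 degrees to a rim 180 mm across, 178 mm above the bench
- funnel_mouth (a point): the centre of the funnel's rim, 178 mm above the bench
- crate: the loose open wooden crate for empty tubes, 215 (x) x 200 (y) x 60 mm high, walls and floor 6 mm, 0.6 kg, origin under the centre of its floor; it stands flat, roughly square to the robot (x away from it)
- carving: a bystander: a white carving on a dark block, 70 x 55 mm, about 180 mm high, origin at the centre of its underside, z up

How it is judged (in metres and radians):
At the end, for the whole second after the job is handed in: every tube that is there lies in the crate (its middle within the crate's walls, less than 85 mm above its underside, at rest) and every piece of glass that is there is down in the mould's cavity, less than 100 mm above the bench and within 47 mm of the mould's axis (x of tube0_mid in the frame of crate between -0.07 and 0.07 m and y of tube0_mid in the frame of crate between -0.097 and 0.097 m and z of each of tube0_mid, tube1_mid, tube2_mid in the frame of crate below 0.085 m and linear speed of each of tube0, tube1, tube2 below 0.03 m/s and x of tube1_mid in the frame of crate between -0.07 and 0.07 m and y of tube1_mid in the frame of crate between -0.097 and 0.097 m and x of tube2_mid in the frame of crate between -0.07 and 0.07 m and y of tube2_mid in the frame of crate between -0.097 and 0.097 m and horizontal distance between each of glass00, glass01, glass02, glass10, glass11, glass12, glass20, glass21, glass22, stray0, stray1 and mould below 0.047 m and z of each of glass00, glass01, glass02, glass10, glass11, glass12, glass20, glass21, glass22, stray0, stray1 in the frame of mould below 0.1 m); the robot touches nothing.
It fails at once if the carving is shoved or knocked over (distance of carving from where it was at the start of the episode above 0.03 m or angle between carving's own z axis and vertical above 0.4 rad).
Of glass02, glass12, glass22 only 1 to 2 are there at a start; the rules pass over those that are not, and their reading is None.
Of stray0, stray1 only 1 to 2 are there at a start; the rules pass over those that are not, and their reading is None.
At some moment in a run one of crate, stray0, stray1 may be knocked a few centimetres aside while the robot is not near it.
Once in a run the grip may slacken for a moment while it holds something.
It also fails if it takes over 210 s, if anything falls off the work surface, if the arm or the gripper's body presses on something with over 40 N, if the wrist force passes 120 N, or if a joint passes its speed limit or range.

### The arm

A 6-joint arm with a two-finger parallel gripper is mounted at the origin on the work surface. World frame = base frame: x ahead of the robot, y to its left, z up, the work surface at z = 0. Lengths are in mm, angles in rad, forces in N, time in s.
With the tool pointing down it reaches from about 275 to 825 mm from the base axis. Payload 4.9 kg.
Tool frame: the origin (TCP) lies between the finger pads; the fingertips stand ctrl.finger_overhang ahead of it and the grasp point (between the pads) lies 3 mm ahead of it (ctrl.finger_overhang is the distance from the TCP to the fingertips, in mm); z points along the fingers, y is the direction in which the jaws open and shut (so a half turn about z gives the same grasp; the last joint's range is limited). The gripper opens to 85 mm and grips with 20 to 120 N. Pads are 22 mm wide; open, the fingers measure 114 mm over their backs; the gripper's body (76 mm by 85 mm) begins 54 mm behind the grasp point. The pads swing forward as they close: fully open they stand 13 mm farther back than shut.
Start: joints at [-1.452, 0.326, -0.193, 1.052, 0, 1.437], TCP at [137.575, -532.533, 253.281] pointing down, gripper open.
Joint ranges: [-2.65, 2.65], [-0.97, 1.79], [-1.3, 1.35], [-1.93, 2.1], [-1.47, 1.37], [-3.14, 3.14]. Speed limits (rad/s): [2.57, 2.57, 3.14, 3.14, 3.14, 3.14].

### API

Orientations are given as a rotation vector (axis times angle).
In Python, from plant import ctrl gives the robot as it stands.
- The arm moves only by the tool carry_out, never from a script. Its argument "series" is a list of rows, each an object with "xyz": the shift along the tool's x, y, z in m, a list of three; "turn": the turn about the tool's z in rad; "grip": the finger opening in m, from 0 to 0.0854. In form: [{"xyz": [tx, ty, tz], "turn": turn, "grip": grip}, ...]. A call has 1 to 10 rows; each row shifts and turns the pose as measured when the row begins, along the tool's axes as they then stand; what a row does not reach is not made up. A row lasts 1/8 s, in which the tool goes at most 62.5 mm and 10.7 degrees, less where a joint would pass 70% of its speed; a pose out of reach is approached as far as the arm can. A call with a gripper value outside its range is refused whole. The fingers move at their own pace and stop on an object; "squeeze" is the grip in N (left out, the last holds). Time passes only in rows, so rows that do not move let the fingers close. It gives the time, the measured TCP pose, the force and the opening at its end, in the units of the state.
- ctrl.get_obs(): the state, without advancing time (a new reading comes with each control period).
- ctrl.read_camera(name): name is "scene" or "top"; returns a dict with "color" (400x640x3 uint8, blue, green, red), "depth" (400x640 float32, mm along the optical axis (not along the pixel's ray), 0 where there is no reading), "fx", "fy", "cx", "cy" (pixels), "R" (3x3) and "t" (3): a world point X has camera coordinates R X + t. Camera axes: x right, y down, z forward; pixel columns grow to the right and rows downward; lengths in mm; the calibration is good to about 2 mm. A picture is of the moment at which its call begins.
- ctrl.close_job(): hands the job in, once; it reports no verdict.
The state is a dict: "time_s": time; "q": joint angles; "joint_vel": joint speeds; "joint_torque": joint torques, N m; "position": TCP position; "orientation": TCP orientation; "contact_force": force on the tool from outside, world axes, zero at the start; "torque": the same for the moment, N m; "opening": finger opening in mm.
Only numpy, scipy, OpenCV 4.12 (cv2) and the standard library are available. Lean on these libraries where they do the work, as an engineer would, in place of code of your own. Each camera call takes 0.05 s, during which the arm holds its last target. There are 200 camera calls.

## Working session

There is one attempt and no reset: what is moved stays moved. The work goes in short steps, Python scripts to look and compute and a tool call to move; the robot and the scene stay as the last step left them, time stands still between calls to the robot, and variables do not carry over. Pictures are saved under pics/ and viewed, about 12 in all and at most 16, crops included, and the job is handed in when it is done.

Besides the shell and the picture viewer there is one more tool, called after ">>>" by a JSON object that holds its "fn" and its "kwargs", one argument or row to a line. carry_out: Moves the arm, as the interface text tells. Its arguments: {"type":"object","properties":{"series":{"type":"array","items":{"type":"object","properties":{"xyz":{"type":"array","items":{"type":"number"}},"turn":{"type":"number"},"grip":{"type":"number"}}}},"squeeze":{"type":"number"}},"required":["series"]}

```bash
ls; mkdir -p pics; cat > h.py <<'E'
import numpy as np, cv2
from plant import ctrl
from scipy.spatial.transform import Rotation as R
def shot(name,fn=None,crop=None,scale=1):
    c=ctrl.read_camera(name)
    np.savez('last_%s.npz'%name,**c)
    if fn:
        im=c['color']
        if crop: im=im[crop[1]:crop[3],crop[0]:crop[2]]
        im=cv2.resize(im,None,fx=scale,fy=scale,interpolation=cv2.INTER_CUBIC)
        cv2.imwrite('pics/'+fn,im)
    return c
def p3(c,u,v,r=1):
    d=c['depth'][v-r:v+r+1,u-r:u+r+1]; d=d[d>0]
    z=np.median(d); x=np.array([(u-c['cx'])/c['fx']*z,(v-c['cy'])/c['fy']*z,z])
    return np.array(c['R']).T@(x-np.array(c['t']).ravel())
def cloud(c):
    d=c['depth']; v,u=np.mgrid[:d.shape[0],:d.shape[1]]
    P=np.stack([(u-c['cx'])/c['fx']*d,(v-c['cy'])/c['fy']*d,d],-1)
    W=(P-np.array(c['t']).ravel())@np.array(c['R']); W[d<=0]=np.nan
    return W
E
python3 - <<'E'
from h import *
a=shot('top','top0.png',scale=1.25); b=shot('scene','scene0.png',scale=1.25)
for c in(a,b): print(c['fx'],c['cx'],np.round(c['R'],3).tolist(),np.round(c['t'],0).ravel())
o=ctrl.get_obs(); print(o, ctrl.finger_overhang)
E
```

```text
pics
508.0753446422186 320.35390043513064 [[0.012, -1.0, 0.015], [-0.983, -0.015, -0.184], [0.184, -0.013, -0.983]] [ -15.  572. 1199.]
456.6831571883577 318.0436197405955 [[-0.636, 0.772, -0.006], [0.593, 0.484, -0.643], [-0.494, -0.413, -0.765]] [ 361. -265. 1408.]
{'time_s': 0.1, 'q': array([-1.45222223e+00,  3.26868055e-01, -1.93498351e-01,  1.05201044e+00,
        1.68779714e-05,  1.43656264e+00]), 'joint_vel': array([-7.67818774e-05, -5.01771061e-04,  2.84365954e-03, -1.04317969e-03,
        9.28887232e-04, -1.73301397e-03]), 'joint_torque': array([ 4.84018456e-04, -4.44239044e+01,  2.63037872e+01,  7.89933867e-03,
       -1.39198296e-04, -1.35123891e-06]), 'position': array([ 137.50625593, -532.0192442 ,  252.57555758]), 'orientation': array([-3.11496023e+00, -3.95853630e-01, -4.59266203e-05]), 'contact_force': array([-1.19349877,  0.88071545,  0.70238975]), 'torque': array([-0.00474617,  0.00702273, -0.04212648]), 'opening': 85.4265003490639} 22.0
```

View pics/top0.png

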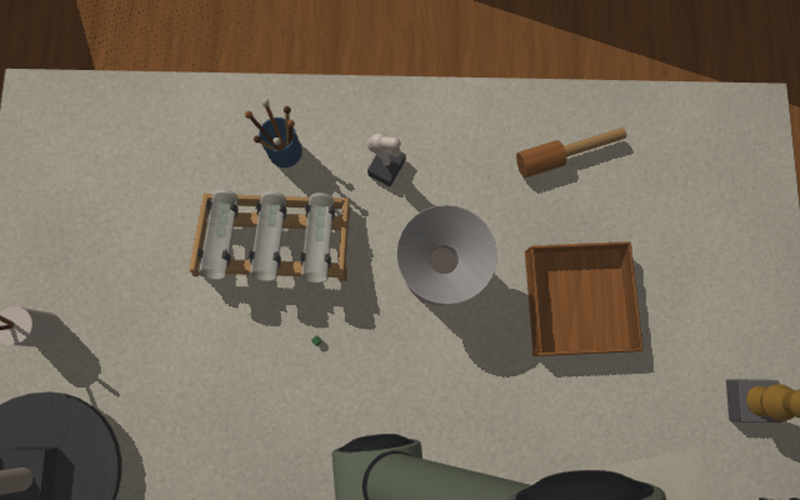

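View pics/scene0.png

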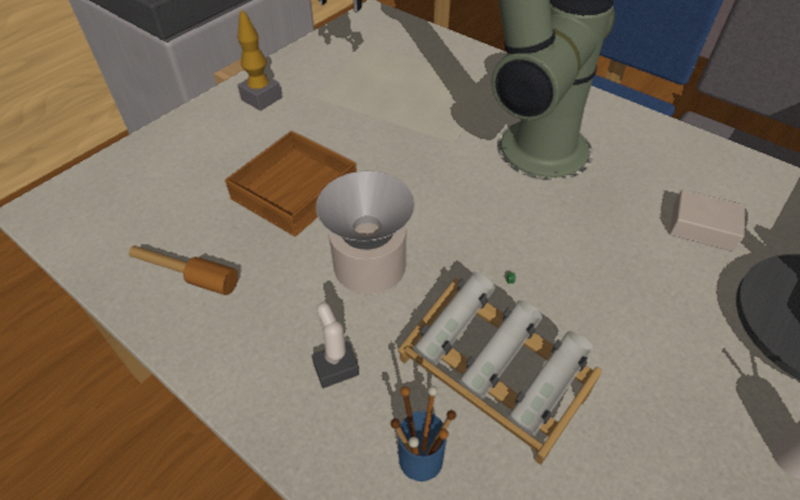

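Top view: the rack's tubes are at about (220,235), (268,235) and (318,235), the funnel at (447,255), and the crate at (585,300). The carving is at (385,160) and one stray at (317,341). The scene view agrees and also shows one stray, at (511,278). Next I'll measure these from the depth clouds.

```bash
python3 - <<'E'
from h import *
np.set_printoptions(precision=1,suppress=True)
for n in('top','scene'):
    c=dict(np.load(f'last_{n}.npz')); W=cloud(c); Z=W[...,2]
    hsv=cv2.cvtColor(c['color'],cv2.COLOR_BGR2HSV)
    g=((hsv[...,0]>45)&(hsv[...,0]<85)&(hsv[...,1]>110)).astype(np.uint8)
    k,l,s,ce=cv2.connectedComponentsWithStats(g)
    for i in range(1,k):
        if s[i,4]>5: print(n,'green',s[i,4],ce[i],np.nanmean(W[l==i],0))
    fx=W[...,0]; fy=W[...,1]
    # funnel rim
    m=(Z>171)&(Z<186)&(fx>250)&(fx<800)&(abs(fy)<300)
    k,l,s,ce=cv2.connectedComponentsWithStats(m.astype(np.uint8),connectivity=8)
    i=1+np.argmax(s[1:,4]); P=W[l==i]
    A=np.c_[2*P[:,:2],np.ones(len(P))]; x=np.linalg.lstsq(A,(P[:,:2]**2).sum(1),rcond=None)[0]
    print(n,'rim',len(P),x[:2],np.sqrt(x[2]+x[0]**2+x[1]**2),P[:,2].mean())
    # crate: top rim, points z 52..66
    m=(Z>52)&(Z<66)&(fy<-50 if n=='x' else fy<0)&(fx>200)&(fx<800)&(hsv[...,0]<20)&(hsv[...,1]>80)
    k,l,s,ce=cv2.connectedComponentsWithStats(m.astype(np.uint8),connectivity=8)
    for i in range(1,k):
        if s[i,4]>150:
            P=W[l==i][:,:2]; r=cv2.minAreaRect(P.astype(np.float32)); print(n,'crate?',r,ce[i],s[i,4])
c=dict(np.load('last_top.npz'))
s=1/1.25
for nm,q in dict(t2m=(211,272),t2c=(225,200),t1m=(263,272),t1c=(272,200),t0m=(315,272),t0c=(320,200),railL0=(196,272),railR0=(344,276),railL1=(208,197),railR1=(347,200),carv=(386,172)).items():
    print(nm,p3(c,int(q[0]*s),int(q[1]*s)))
W=cloud(c)
im=cv2.resize(c['color'][140:240,145:290],None,fx=5.5,fy=5.5,interpolation=cv2.INTER_CUBIC);cv2.imwrite('pics/rack.png',im)
E
```

```text
top rim 939 [552.8 -87.1] 84.83914181001383 175.21746132743004
top crate? ((783.9364013671875, -296.4822082519531), (32.15235900878906, 88.23283386230469), 17.87218475341797) [434.1 124. ] 266
top crate? ((493.2274169921875, -368.8621520996094), (215.3063201904297, 201.6731719970703), 3.216606616973877) [468.7 238.1] 925
top crate? ((300.61151123046875, -687.8869018554688), (37.41694641113281, 54.82537841796875), 85.62885284423828) [603.4 319.8] 153
scene green 30 [408.  222.1] [408.6 156.7  16.4]
scene rim 735 [551.6 -87.8] 84.71838289894573 175.9098962738263
scene crate? ((492.78057861328125, -369.4554443359375), (217.0575408935547, 203.25474548339844), 3.61002779006958) [228.6 138.8] 745
scene crate? ((784.1287231445312, -295.16363525390625), (34.21013259887695, 90.29137420654297), 17.774938583374023) [168.2 214.1] 313
t2m [528.1 354.4  87.3]
t2c [666.7 333.1  93.4]
t1m [529.7 255.1  86.7]
t1c [667.7 243.9  95. ]
t0m [524.1 150.  131.5]
t0c [669.5 150.1  94.2]
railL0 [528.9 385.2  79.3]
railR0 [526.9 101.7  72.7]
railL1 [685.1 379.7  52.1]
railR1 [683.7 103.1  45.7]
carv [749.   26.3  34.8]
```

View pics/rack.png

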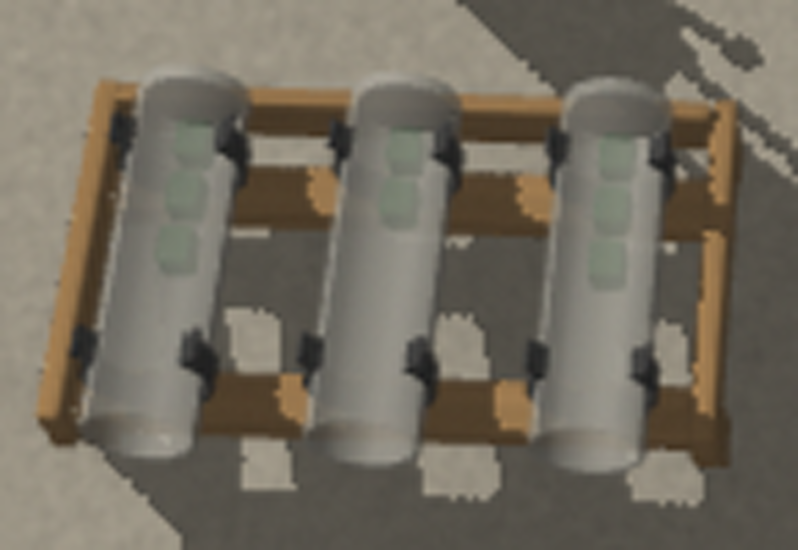

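```bash
cat >> h.py <<'E'
def ray(c,u,v,z):
    "world point on pixel ray at height z"
    Rm=np.array(c['R']);t=np.array(c['t']).ravel(); C=-Rm.T@t
    d=Rm.T@np.array([(u-c['cx'])/c['fx'],(v-c['cy'])/c['fy'],1]); return C+d*(z-C[2])/d[2]
def go(x,y,z,yaw=None):
    "tool-frame shift to reach world TCP; yaw= world direction (deg) of tool x"
    o=ctrl.get_obs(); r=R.from_rotvec(o['orientation']); d=r.inv().apply(np.array([x,y,z])-o['position'])
    M=r.as_matrix(); yw=np.degrees(np.arctan2(M[1,0],M[0,0]))
    print('t %.1f pos'%o['time_s'],np.round(o['position'],1),'xyaw %.1f'%yw,'tilt %.2f'%np.degrees(np.arccos(-M[2,2])),'F',np.round(o['contact_force'],1),'open %.1f'%o['opening'],'q',np.round(o['q'],2))
    print(' shift m',np.round(d/1000,4), '' if yaw is None else 'turn %.3f'%np.radians(-(yaw-yw)))
E
python3 - <<'E'
from h import *
np.set_printoptions(precision=1,suppress=True)
c=dict(np.load('last_top.npz')); W=cloud(c)
cl={0:[(555,145),(663,150),(538,355),(645,360)],1:[(341,138),(449,143),(311,352),(421,357)],2:[(122,130),(232,145),(84,345),(198,355)]}
for k,pts in cl.items():
    Q=[(145+a/5.5-.4,140+b/5.5-.4) for a,b in pts]
    print(k,[p3(c,round(u),round(v),0) for u,v in Q])
    re=(ray(c,*Q[0],92)+ray(c,*Q[1],92))/2; fr=(ray(c,*Q[2],119)+ray(c,*Q[3],119))/2
    print('  rear',re,'front',fr,'mid',(re+fr)/2,'yaw',np.degrees(np.arctan2(*(fr-re)[[1,0]])),'len',np.linalg.norm(fr-re))
go(600,300,250,0)
E
```

```text
0 [array([654.2, 173.7,  93.9]), array([650.9, 127.2, 100.2]), array([555.9, 175.6, 121.1]), array([553.6, 128.8, 124.8])]
  rear [654.1 151.4  92. ] front [555.3 152.3 119. ] mid [604.7 151.8 105.5] yaw 179.49928617638733 len 102.4140047790366
1 [array([654.6, 267. ,  96.2]), array([651.5, 220.4, 101.3]), array([554. , 269.8, 123.9]), array([551.7, 222.9, 127.3])]
  rear [655.7 245.2  92. ] front [555.1 247.4 119. ] mid [605.4 246.3 105.5] yaw 178.74839013306135 len 104.15705042609635
2 [array([658.9, 364.1,  92.5]), array([653.4, 316.8,  88.2]), array([557.3, 364.7, 123.4]), array([554.8, 318.1, 115.6])]
  rear [655.5 340.5  92. ] front [555.6 342.2 119. ] mid [605.5 341.4 105.5] yaw 179.04341446916396 len 103.47063768513748
t 0.1 pos [ 137.5 -532.   252.6] xyaw 14.5 tilt 0.09 F [-1.2  0.9  0.7] open 85.4 q [-1.4  0.3 -0.2  1.1  0.   1.4]
 shift m [ 0.7 -0.7  0. ] turn 0.253
```

Tubes 0 and 2 hold 3 pieces each and tube 1 holds 2. The tube middles are at about (598.5; y 150.5 / 245 / 341; z 88), with one stray on the bench. First I turn the tool so its x axis points towards the robot.

>>> {"fn": "carry_out", "kwargs": {
  "series": [
    {"xyz": [0, 0, 0], "turn": -0.18, "grip": 0.085},
    {"xyz": [0, 0, 0], "turn": -0.18, "grip": 0.085},
    {"xyz": [0, 0, 0], "turn": -0.18, "grip": 0.085},
    {"xyz": [0, 0, 0], "turn": -0.18, "grip": 0.085},
    {"xyz": [0, 0, 0], "turn": -0.18, "grip": 0.085},
    {"xyz": [0, 0, 0], "turn": -0.18, "grip": 0.085},
    {"xyz": [0, 0, 0], "turn": -0.18, "grip": 0.085},
    {"xyz": [0, 0, 0], "turn": -0.18, "grip": 0.085},
    {"xyz": [0, 0, -0.02], "turn": -0.18, "grip": 0.085},
    {"xyz": [0, 0, -0.02], "turn": -0.18, "grip": 0.085}
  ]
}}

```text
time_s: 1.35
position: [137.0, -527.8, 286.8]
orientation: [-1.541, -2.727, -0.021]
contact_force: [0.4, -1.7, -0.0]
opening: 85.2
```

>>> {"fn": "carry_out", "kwargs": {
  "series": [
    {"xyz": [0, 0, 0], "turn": -0.18, "grip": 0.085},
    {"xyz": [0, 0, 0], "turn": -0.18, "grip": 0.085},
    {"xyz": [0, 0, 0], "turn": -0.18, "grip": 0.085},
    {"xyz": [0, 0, 0], "turn": -0.18, "grip": 0.085},
    {"xyz": [0, 0, 0], "turn": -0.18, "grip": 0.085},
    {"xyz": [0, 0, 0], "turn": -0.18, "grip": 0.085}
  ]
}}

```text
time_s: 2.1
position: [136.9, -527.0, 286.0]
orientation: [0.138, -3.137, -0.03]
contact_force: [-0.3, 0.6, -0.0]
opening: 85.0
```

```bash
python3 -c "
from h import *
go(621.5,150.2,250,179)"
```

```text
t 2.1 pos [ 136.9 -527.   286. ] xyaw -175.0 tilt 1.09 F [-0.3  0.6 -0. ] open 85.0 q [-1.45  0.31 -0.13  1.15  0.   -1.54]
 shift m [-0.5423  0.6312  0.0477] turn -6.178
```

>>> {"fn": "carry_out", "kwargs": {
  "series": [
    {"xyz": [0, 0, 0], "turn": 0.105, "grip": 0.085},
    {"xyz": [-0.035, 0.045, 0], "turn": 0, "grip": 0.085},
    {"xyz": [-0.035, 0.045, 0], "turn": 0, "grip": 0.085},
    {"xyz": [-0.035, 0.045, 0], "turn": 0, "grip": 0.085},
    {"xyz": [-0.035, 0.045, 0], "turn": 0, "grip": 0.085},
    {"xyz": [-0.035, 0.045, 0], "turn": 0, "grip": 0.085},
    {"xyz": [-0.035, 0.045, 0], "turn": 0, "grip": 0.085},
    {"xyz": [-0.035, 0.045, 0], "turn": 0, "grip": 0.085},
    {"xyz": [-0.035, 0.045, 0], "turn": 0, "grip": 0.085},
    {"xyz": [-0.035, 0.045, 0], "turn": 0, "grip": 0.085}
  ]
}}

```text
time_s: 3.35
position: [467.0, -118.8, 290.4]
orientation: [-0.045, -3.138, -0.035]
contact_force: [0.6, -0.7, -0.3]
opening: 85.1
```

```bash
python3 -c "
from h import *
go(621.5,150.2,200,179)"
```

```text
t 3.4 pos [ 467.  -118.8  290.4] xyaw 178.4 tilt 1.28 F [ 0.6 -0.7 -0.3] open 85.1 q [-0.41  0.18 -0.29  1.11  0.02 -0.39]
 shift m [-0.1471  0.2712  0.0959] turn -0.011
```

>>> {"fn": "carry_out", "kwargs": {
  "series": [
    {"xyz": [-0.025, 0.045, 0], "turn": 0, "grip": 0.085},
    {"xyz": [-0.025, 0.045, 0], "turn": 0, "grip": 0.085},
    {"xyz": [-0.025, 0.045, 0], "turn": 0, "grip": 0.085},
    {"xyz": [-0.025, 0.045, 0.0], "turn": 0, "grip": 0.085},
    {"xyz": [-0.025, 0.045, 0.02], "turn": 0, "grip": 0.085},
    {"xyz": [-0.022, 0.045, 0.04], "turn": 0, "grip": 0.085},
    {"xyz": [0, 0, 0.03], "turn": 0, "grip": 0.085},
    {"xyz": [0, 0, 0], "turn": 0, "grip": 0.085}
  ]
}}

```text
time_s: 4.35
position: [624.5, 161.0, 201.6]
orientation: [-0.034, -3.135, -0.033]
contact_force: [-0.3, -0.3, 0.4]
opening: 84.9
```

```bash
python3 -c "
from h import *
go(621.5,150.2,90,179)
c=shot('scene','s1.png',(300,150,560,400),3)"
```

```text
t 4.3 pos [624.5 161.  201.6] xyaw 178.8 tilt 1.27 F [-0.3 -0.3  0.4] open 84.9 q [0.13 0.54 0.   1.04 0.02 0.15]
 shift m [ 0.0021 -0.0132  0.1114] turn -0.004
```

View pics/s1.png

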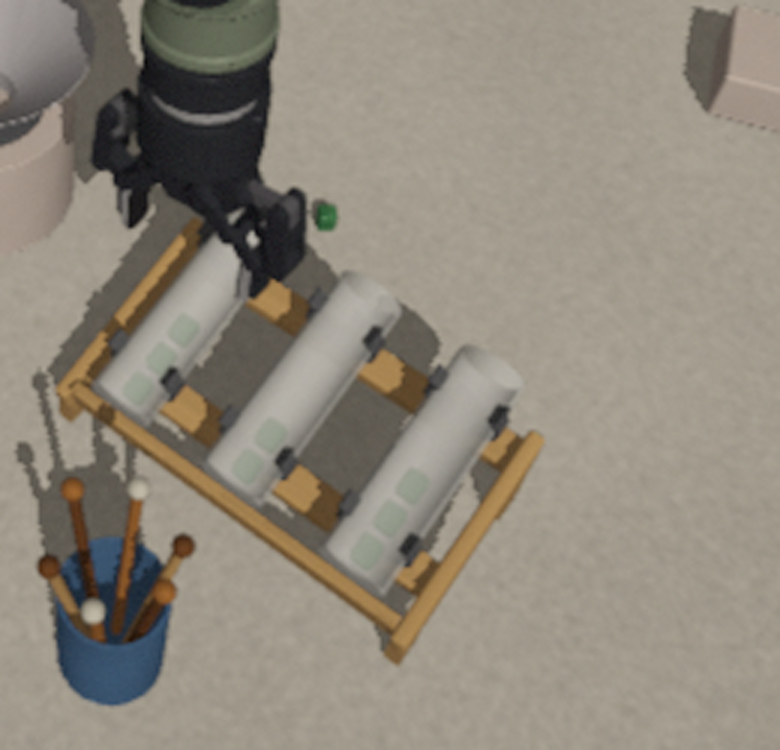

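Scene crop: the open gripper is above tube0 (around (200,240)), the stray is at (325,215), and the tubes are untouched. Now I go down and grip.

>>> {"fn": "carry_out", "kwargs": {
  "series": [
    {"xyz": [0.001, -0.007, 0.02], "turn": 0, "grip": 0.085},
    {"xyz": [0.001, -0.006, 0.03], "turn": 0, "grip": 0.085},
    {"xyz": [0, 0, 0.03], "turn": 0, "grip": 0.085},
    {"xyz": [0, 0, 0.02], "turn": 0, "grip": 0.085},
    {"xyz": [0, 0, 0.0], "turn": 0, "grip": 0.085}
  ]
}}

```text
time_s: 5.03
position: [628.7, 146.9, 111.3]
orientation: [0.042, 3.131, 0.037]
contact_force: [0.3, -0.6, 0.3]
opening: 85.3
```

```bash
python3 -c "
from h import *
go(621.5,150.2,90,179)"
```

```text
t 5.0 pos [628.7 146.9 111.3] xyaw 178.5 tilt 1.49 F [ 0.3 -0.6  0.3] open 85.3 q [ 0.11  0.61 -0.13  0.82  0.02  0.13]
 shift m [0.0075 0.0026 0.0213] turn -0.010
```

>>> {"fn": "carry_out", "kwargs": {
  "series": [
    {"xyz": [0.006, 0.003, 0.01], "turn": 0, "grip": 0.085},
    {"xyz": [0.002, 0, 0.01], "turn": 0, "grip": 0.085},
    {"xyz": [0, 0, 0.002], "turn": 0, "grip": 0.085}
  ]
}}

```text
time_s: 5.4
position: [623.0, 150.5, 92.3]
orientation: [0.044, 3.125, 0.038]
contact_force: [0.1, -0.4, 0.0]
opening: 85.0
```

>>> {"fn": "carry_out", "kwargs": {
  "series": [
    {"xyz": [0, 0, 0], "turn": 0, "grip": 0.04},
    {"xyz": [0, 0, 0], "turn": 0, "grip": 0.04},
    {"xyz": [0, 0, 0], "turn": 0, "grip": 0.04},
    {"xyz": [0, 0, 0], "turn": 0, "grip": 0.04}
  ],
  "squeeze": 60
}}

```text
time_s: 5.9
position: [623.4, 151.0, 93.1]
orientation: [0.043, 3.124, 0.04]
contact_force: [0.3, 0.1, -0.4]
opening: 48.6
```

```bash
python3 -c "
from h import *
go(621.5,150.2,90,179)"
```

```text
t 5.9 pos [623.4 151.   93.1] xyaw 178.4 tilt 1.76 F [ 0.3  0.1 -0.4] open 48.6 q [ 0.11  0.61 -0.17  0.77  0.02  0.14]
 shift m [ 0.0019 -0.0009  0.0031] turn -0.010
```

>>> {"fn": "carry_out", "kwargs": {
  "series": [
    {"xyz": [-0.003, 0, -0.01], "turn": 0, "grip": 0.04},
    {"xyz": [-0.003, 0, -0.01], "turn": 0, "grip": 0.04},
    {"xyz": [-0.003, 0, -0.01], "turn": 0, "grip": 0.04},
    {"xyz": [-0.003, 0, -0.01], "turn": 0, "grip": 0.04}
  ]
}}

```text
time_s: 6.4
position: [631.0, 149.6, 130.7]
orientation: [0.043, 3.135, 0.039]
contact_force: [-0.2, 0.5, -1.5]
opening: 48.3
```

```bash
python3 -c "
from h import *
go(621.5,150.2,90,179)
c=shot('scene','s2.png',(300,150,500,350),3)"
```

```text
t 6.4 pos [631.  149.6 130.7] xyaw 178.4 tilt 1.46 F [-0.2  0.5 -1.5] open 48.3 q [ 0.11  0.59 -0.09  0.87  0.02  0.14]
 shift m [ 0.0097 -0.0006  0.0407] turn -0.010
```

View pics/s2.png

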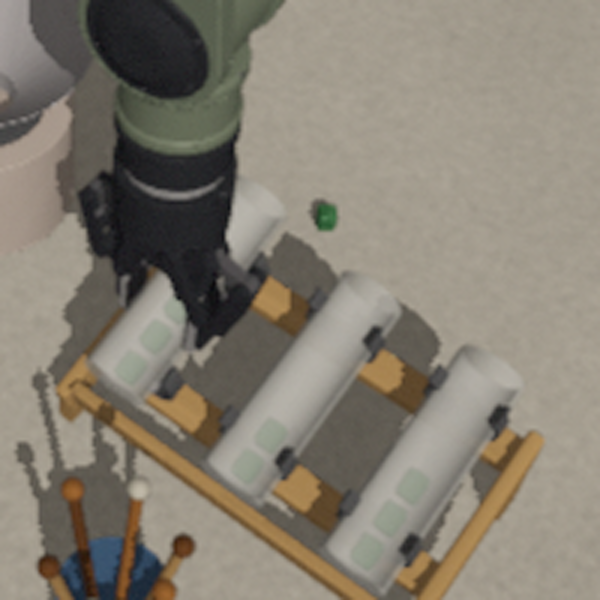

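Tube0 is out with all its glass (crop: tube lifted off its clips, pieces still at the closed end). I carry it to the funnel.

>>> {"fn": "carry_out", "kwargs": {
  "series": [
    {"xyz": [0, 0, -0.03], "turn": 0, "grip": 0.04},
    {"xyz": [0, 0, -0.045], "turn": 0, "grip": 0.04},
    {"xyz": [0, 0, -0.045], "turn": 0, "grip": 0.04},
    {"xyz": [0, -0.02, -0.035], "turn": 0, "grip": 0.04},
    {"xyz": [0, -0.035, 0], "turn": 0, "grip": 0.04},
    {"xyz": [0, -0.045, 0], "turn": 0, "grip": 0.04},
    {"xyz": [0, -0.045, 0], "turn": 0, "grip": 0.04},
    {"xyz": [0, -0.035, 0], "turn": 0, "grip": 0.04},
    {"xyz": [0, -0.02, 0], "turn": 0, "grip": 0.04},
    {"xyz": [0, 0, 0], "turn": 0, "grip": 0.04}
  ]
}}

```text
time_s: 7.7
position: [637.7, -63.3, 312.6]
orientation: [0.042, 3.083, 0.026]
contact_force: [0.1, -0.2, -0.8]
opening: 48.0
```

```bash
python3 -c "
from h import *
go(617,-87.5,250,179)
c=shot('scene','s3.png',(180,50,440,300),3)"
```

```text
t 7.7 pos [637.7 -63.3 312.6] xyaw 178.4 tilt 3.48 F [ 0.1 -0.2 -0.8] open 48.0 q [-0.23  0.43  0.11  1.2   0.03 -0.2 ]
 shift m [ 0.0236 -0.0259  0.0609] turn -0.010
```

View pics/s3.png

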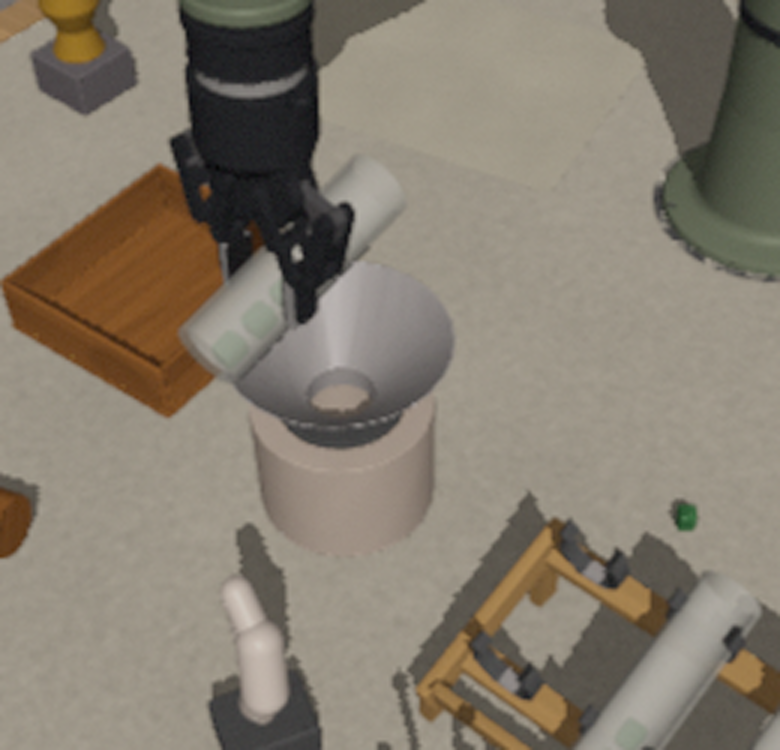

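Crop: tube0 is held over the funnel's far side with its mouth still up and the glass at the closed end. Now I position it, then press the closed end on the far rim to tip the mouth down.

>>> {"fn": "carry_out", "kwargs": {
  "series": [
    {"xyz": [0.01, -0.013, 0.02], "turn": 0, "grip": 0.04},
    {"xyz": [0.01, -0.013, 0.02], "turn": 0, "grip": 0.04},
    {"xyz": [0.002, 0, 0.02], "turn": 0, "grip": 0.04},
    {"xyz": [0, 0, 0], "turn": 0, "grip": 0.04}
  ],
  "squeeze": 30
}}

```text
time_s: 8.25
position: [619.8, -81.4, 251.5]
orientation: [0.028, 3.079, 0.029]
contact_force: [-0.1, 1.1, 0.1]
opening: 48.2
```

```bash
python3 -c "
from h import *
go(617,-87.5,250,179)"
```

```text
t 8.2 pos [619.8 -81.4 251.5] xyaw 178.9 tilt 3.72 F [-0.1  1.1  0.1] open 48.2 q [-0.26  0.42 -0.05  1.04  0.03 -0.24]
 shift m [ 0.0028 -0.0062  0.0012] turn -0.001
```

>>> {"fn": "carry_out", "kwargs": {
  "series": [
    {"xyz": [0.003, -0.006, 0.008], "turn": 0, "grip": 0.04},
    {"xyz": [0, 0, 0.008], "turn": 0, "grip": 0.04},
    {"xyz": [0, 0, 0.008], "turn": 0, "grip": 0.04},
    {"xyz": [0, 0, 0.008], "turn": 0, "grip": 0.04}
  ]
}}

```text
time_s: 8.75
position: [620.9, -85.7, 220.4]
orientation: [0.024, 3.074, 0.028]
contact_force: [-0.3, -0.3, -1.8]
opening: 48.1
```

>>> {"fn": "carry_out", "kwargs": {
  "series": [
    {"xyz": [0, 0, 0.006], "turn": 0, "grip": 0.04},
    {"xyz": [0, 0, 0.006], "turn": 0, "grip": 0.04}
  ]
}}

```text
time_s: 9.0
position: [622.8, -85.9, 216.5]
orientation: [0.023, 3.067, 0.024]
contact_force: [-14.6, 2.9, 40.2]
opening: 47.9
```

```bash
python3 -c "
from h import *
go(617,-87.5,198,179)
c=shot('scene','s4.png',(180,50,440,300),3)"
```

```text
t 9.0 pos [622.8 -85.9 216.5] xyaw 179.1 tilt 4.35 F [-14.6   2.9  40.2] open 47.9 q [-0.27  0.45 -0.11  0.94  0.03 -0.25]
 shift m [ 0.0071 -0.002   0.018 ] turn 0.002
```

View pics/s4.png

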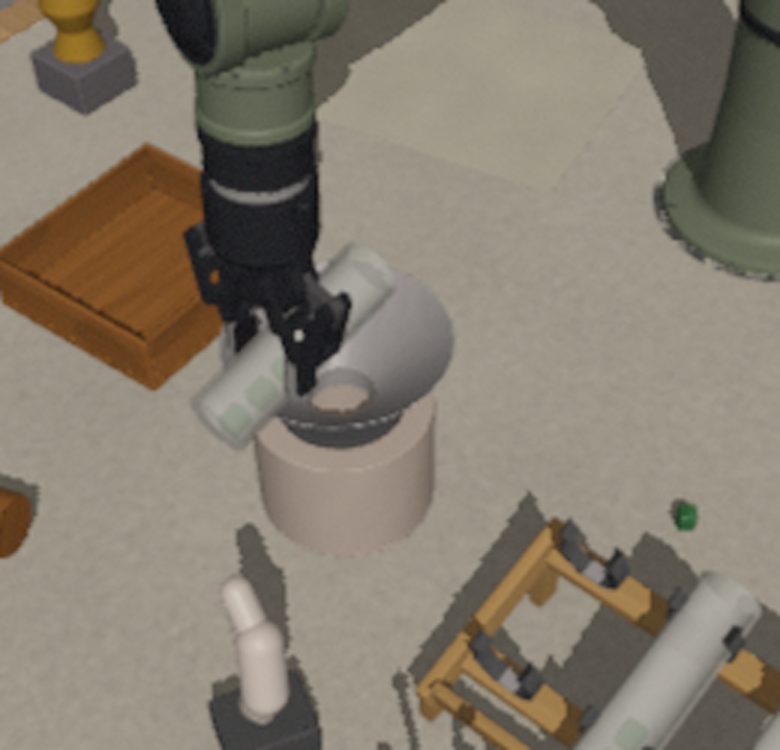

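Crop: the closed end is pressing on the far rim at 40 N with a short lever and no pivot yet. The crate has also been knocked, so I'll re-measure it later. I back off, take a longer lever and use the minimum squeeze.

>>> {"fn": "carry_out", "kwargs": {
  "series": [
    {"xyz": [0, 0, -0.01], "turn": 0, "grip": 0.04},
    {"xyz": [0.012, 0, -0.005], "turn": 0, "grip": 0.04},
    {"xyz": [0.012, 0, 0], "turn": 0, "grip": 0.04},
    {"xyz": [0, 0, 0.005], "turn": 0, "grip": 0.04},
    {"xyz": [0, 0, 0.005], "turn": 0, "grip": 0.04},
    {"xyz": [0, 0, 0.005], "turn": 0, "grip": 0.04}
  ],
  "squeeze": 20
}}

```text
time_s: 9.8
position: [597.4, -85.9, 217.4]
orientation: [0.024, 3.063, 0.022]
contact_force: [-7.7, 0.9, 18.1]
opening: 48.6
```

>>> {"fn": "carry_out", "kwargs": {
  "series": [
    {"xyz": [0, 0, 0.005], "turn": 0, "grip": 0.04},
    {"xyz": [0, 0, 0.005], "turn": 0, "grip": 0.04}
  ]
}}

```text
time_s: 10.05
position: [597.9, -86.1, 211.6]
orientation: [0.024, 3.061, 0.019]
contact_force: [-12.9, 0.9, 20.2]
opening: 48.4
```

>>> {"fn": "carry_out", "kwargs": {
  "series": [
    {"xyz": [0, 0, 0.005], "turn": 0, "grip": 0.04},
    {"xyz": [0, 0, 0.005], "turn": 0, "grip": 0.04}
  ]
}}

```text
time_s: 10.3
position: [596.4, -86.1, 205.2]
orientation: [0.024, 3.063, 0.017]
contact_force: [-13.9, 0.8, 16.9]
opening: 48.3
```

```bash
python3 -c "
from h import *
go(617,-87.5,198,179)"
```

```text
t 10.3 pos [596.4 -86.1 205.2] xyaw 179.1 tilt 4.56 F [-13.9   0.8  16.9] open 48.3 q [-0.28  0.4  -0.21  0.89  0.03 -0.26]
 shift m [-0.02   -0.0011  0.0088] turn 0.001
```

It is pivoting now, at a steady 20 N or so. I continue.

>>> {"fn": "carry_out", "kwargs": {
  "series": [
    {"xyz": [0, 0, 0.005], "turn": 0, "grip": 0.04},
    {"xyz": [0, 0, 0.005], "turn": 0, "grip": 0.04}
  ]
}}

```text
time_s: 10.55
position: [596.2, -86.1, 203.8]
orientation: [0.024, 3.059, 0.014]
contact_force: [-21.2, 3.1, 41.6]
opening: 48.4
```

```bash
python3 -c "
from h import *
go(617,-87.5,198,179)
c=shot('scene','s5.png',(180,50,440,300),3)"
```

```text
t 10.6 pos [596.2 -86.1 203.8] xyaw 179.1 tilt 4.75 F [-21.2   3.1  41.6] open 48.4 q [-0.28  0.4  -0.22  0.88  0.03 -0.26]
 shift m [-0.0203 -0.0012  0.0075] turn 0.001
```

View pics/s5.png

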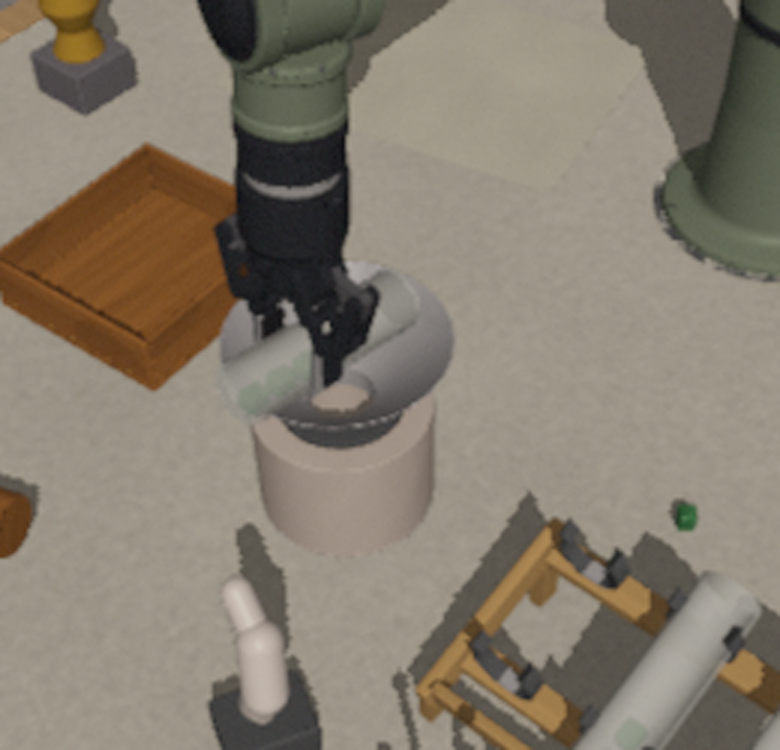

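Crop: the tube is now slightly mouth-down, and the mouth is near the near side of the cone. I shift outwards so the mouth can go down over the spout, then press further.

>>> {"fn": "carry_out", "kwargs": {
  "series": [
    {"xyz": [0, 0, -0.006], "turn": 0, "grip": 0.04},
    {"xyz": [-0.009, 0, -0.002], "turn": 0, "grip": 0.04},
    {"xyz": [-0.009, 0, 0], "turn": 0, "grip": 0.04},
    {"xyz": [0, 0, 0.005], "turn": 0, "grip": 0.04},
    {"xyz": [0, 0, 0.005], "turn": 0, "grip": 0.04},
    {"xyz": [0, 0, 0.005], "turn": 0, "grip": 0.04}
  ]
}}

```text
time_s: 11.35
position: [615.3, -86.6, 205.5]
orientation: [0.024, 3.057, 0.01]
contact_force: [-19.6, 2.1, 37.5]
opening: 48.2
```

>>> {"fn": "carry_out", "kwargs": {
  "series": [
    {"xyz": [0, 0, 0.005], "turn": 0, "grip": 0.04},
    {"xyz": [0, 0, 0.005], "turn": 0, "grip": 0.04}
  ]
}}

```text
time_s: 11.6
position: [615.0, -86.5, 205.0]
orientation: [0.023, 3.054, 0.006]
contact_force: [-19.3, 2.6, 36.3]
opening: 48.3
```

```bash
python3 -c "
from h import *
go(615,-87.5,196,179)"
```

```text
t 11.6 pos [615.  -86.5 205. ] xyaw 179.1 tilt 5.03 F [-19.3   2.6  36.3] open 48.3 q [-0.27  0.43 -0.17  0.89  0.03 -0.25]
 shift m [ 0.0008 -0.001   0.0089] turn 0.002
```

The grip's twisting friction stalls the pivot at about 13°. But the funnel can carry the tube: closed end on the far rim, mouth sliding down to the spout. I loosen the fingers slightly and keep them around it as guides.

>>> {"fn": "carry_out", "kwargs": {
  "series": [
    {"xyz": [0, 0, -0.003], "turn": 0, "grip": 0.04},
    {"xyz": [0, 0, 0], "turn": 0, "grip": 0.056},
    {"xyz": [0, 0, 0], "turn": 0, "grip": 0.058},
    {"xyz": [0, 0, 0], "turn": 0, "grip": 0.058},
    {"xyz": [0, 0, 0], "turn": 0, "grip": 0.058},
    {"xyz": [0, 0, 0], "turn": 0, "grip": 0.058},
    {"xyz": [0, 0, 0], "turn": 0, "grip": 0.058}
  ]
}}

```text
time_s: 12.48
position: [614.3, -86.3, 204.8]
orientation: [0.023, 3.057, 0.008]
contact_force: [-0.3, -0.3, 0.4]
opening: 57.8
```

```bash
python3 -c "
from h import *
go(615,-87.5,196,179)
c=shot('scene','s6.png',(180,50,440,300),3)"
```

```text
t 12.5 pos [614.3 -86.3 204.8] xyaw 179.1 tilt 4.82 F [-0.3 -0.3  0.4] open 57.8 q [-0.27  0.43 -0.17  0.89  0.03 -0.25]
 shift m [-0.     -0.0012  0.0089] turn 0.002
```

View pics/s6.png

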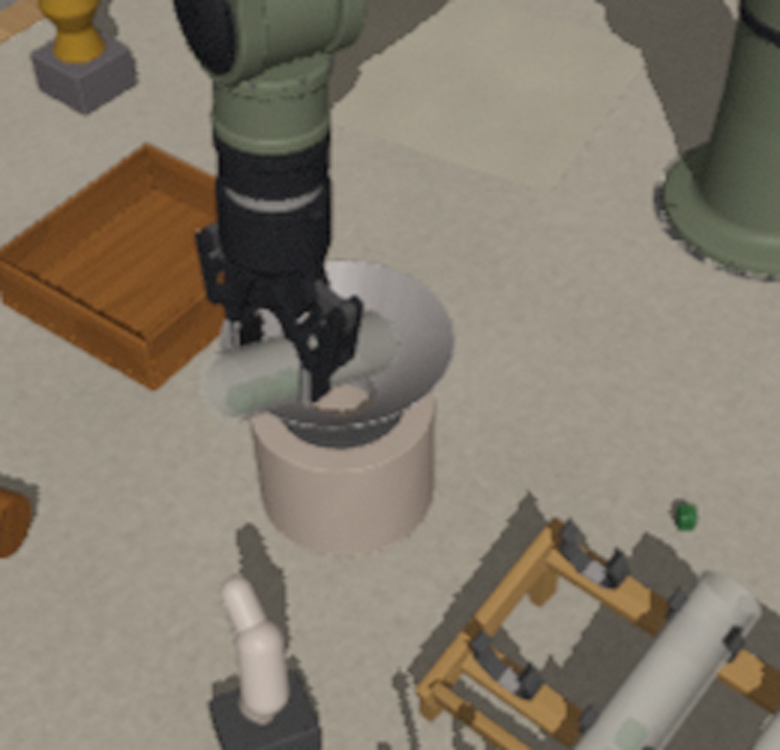

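Crop: the tube rests freely on rim and cone at about 18°, with the glass still at the closed end. I regrip, shift it 15 mm outwards so the mouth can drop into the spout, and loosen again.

>>> {"fn": "carry_out", "kwargs": {
  "series": [
    {"xyz": [0, 0, 0], "turn": 0, "grip": 0.04},
    {"xyz": [0, 0, 0], "turn": 0, "grip": 0.04},
    {"xyz": [0, 0, -0.006], "turn": 0, "grip": 0.04},
    {"xyz": [-0.008, 0, -0.002], "turn": 0, "grip": 0.04},
    {"xyz": [-0.007, 0, 0], "turn": 0, "grip": 0.04},
    {"xyz": [0, 0, 0.004], "turn": 0, "grip": 0.04},
    {"xyz": [0, 0, 0], "turn": 0, "grip": 0.057},
    {"xyz": [0, 0, 0], "turn": 0, "grip": 0.058},
    {"xyz": [0, 0, 0], "turn": 0, "grip": 0.058},
    {"xyz": [0, 0, 0], "turn": 0, "grip": 0.058}
  ]
}}

```text
time_s: 13.78
position: [630.5, -86.6, 211.2]
orientation: [0.023, 3.056, 0.008]
contact_force: [-0.4, 0.8, -0.3]
opening: 58.0
```

```bash
python3 -c "
from h import *
go(615,-87.5,196,179)
c=shot('scene','s7.png',(180,110,340,270),4)"
```

```text
t 13.8 pos [630.5 -86.6 211.2] xyaw 179.1 tilt 4.89 F [-0.4  0.8 -0.3] open 58.0 q [-0.26  0.45 -0.11  0.92  0.03 -0.25]
 shift m [ 0.0167 -0.0012  0.0139] turn 0.002
```

View pics/s7.png

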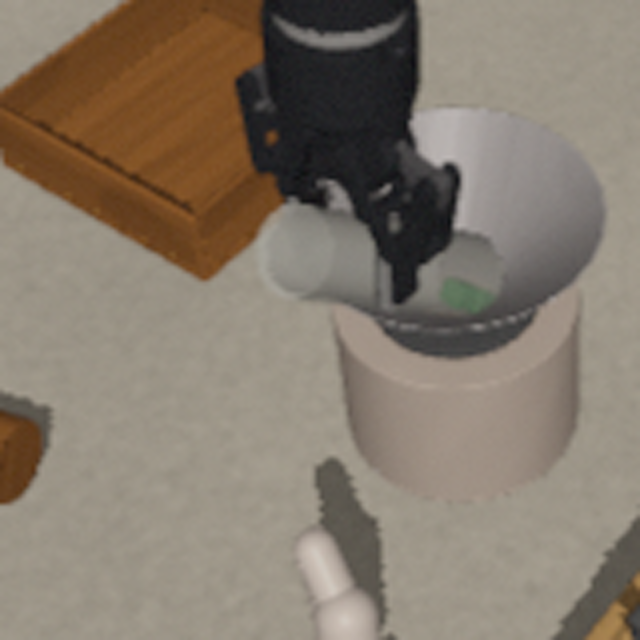

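Crop: the tube dropped to about 30°, the closed end is empty, and the green glass is at the mouth in the spout (465,292). I grip, lift a little and shake along the tube so the rest falls in.

>>> {"fn": "carry_out", "kwargs": {
  "series": [
    {"xyz": [0, 0, 0], "turn": 0, "grip": 0.04},
    {"xyz": [0, 0, 0], "turn": 0, "grip": 0.04},
    {"xyz": [0, 0, 0], "turn": 0, "grip": 0.04},
    {"xyz": [0, 0, -0.015], "turn": 0, "grip": 0.04},
    {"xyz": [0, 0, -0.015], "turn": 0, "grip": 0.04},
    {"xyz": [0, 0, -0.01], "turn": 0, "grip": 0.04},
    {"xyz": [0.012, 0, 0.008], "turn": 0, "grip": 0.04},
    {"xyz": [-0.012, 0, -0.008], "turn": 0, "grip": 0.04},
    {"xyz": [0.012, 0, 0.008], "turn": 0, "grip": 0.04},
    {"xyz": [-0.012, 0, -0.008], "turn": 0, "grip": 0.04}
  ],
  "squeeze": 50
}}

```text
time_s: 15.08
position: [625.9, -86.6, 257.0]
orientation: [0.023, 3.055, 0.008]
contact_force: [0.4, -0.2, 0.3]
opening: 49.1
```

```bash
cat >> h.py <<'E'
def greens(c,smin=35,amin=4):
    hsv=cv2.cvtColor(c['color'],cv2.COLOR_BGR2HSV); W=cloud(c)
    g=((hsv[...,0]>40)&(hsv[...,0]<90)&(hsv[...,1]>smin)&(W[...,2]<150)).astype(np.uint8)
    k,l,s,ce=cv2.connectedComponentsWithStats(g)
    for i in range(1,k):
        m=np.nanmean(W[l==i],0)
        if s[i,4]>=amin and 250<m[0]<800: print('  green',s[i,4],np.round(ce[i]),np.round(m))
E
python3 -c "
from h import *
go(615,-87.5,196,179)
c=shot('scene','s8.png',(180,50,340,270),3.5); greens(c)
c=shot('top'); print('top');greens(c)"
```

```text
t 15.1 pos [625.9 -86.6 257. ] xyaw 179.1 tilt 4.96 F [ 0.4 -0.2  0.3] open 49.1 q [-0.27  0.41 -0.05  1.02  0.03 -0.25]
 shift m [ 0.0162 -0.0014  0.0599] turn 0.002
  green 59 [408. 222.] [407. 156.  15.]
top
  green 47 [253. 272.] [405. 157.  17.]
```

View pics/s8.png

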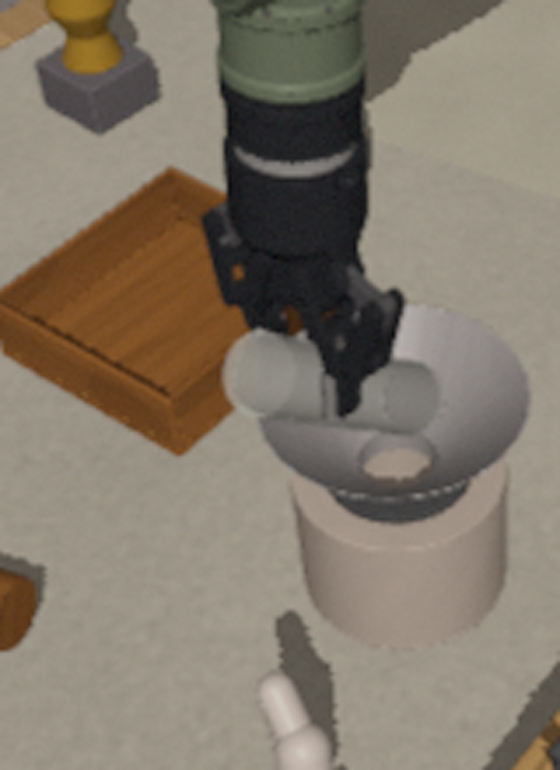

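Crop: tube0 looks empty, the funnel is clear, and nothing has spilled. Now I re-measure the knocked crate.

```bash
cat >> h.py <<'E'
def crate(c):
    hsv=cv2.cvtColor(c['color'],cv2.COLOR_BGR2HSV); W=cloud(c); Z=W[...,2]
    m=(Z>52)&(Z<66)&(W[...,1]<-150)&(W[...,1]>-580)&(W[...,0]>330)&(W[...,0]<700)&(hsv[...,0]<20)&(hsv[...,1]>80)
    k,l,s,ce=cv2.connectedComponentsWithStats(m.astype(np.uint8),connectivity=8)
    P=np.concatenate([W[l==i][:,:2] for i in range(1,k) if s[i,4]>40]); print('  crate',cv2.minAreaRect(P.astype(np.float32)),len(P))
E
python3 -c "
from h import *
for n in('top','scene'): crate(dict(np.load(f'last_{n}.npz')))
go(570,-320,200,179)"
```

```text
crate ((478.44659423828125, -403.2479248046875), (215.30203247070312, 202.00216674804688), 3.347787380218506) 950
  crate ((478.7622375488281, -403.44598388671875), (217.36331176757812, 202.66244506835938), 3.71026611328125) 535
t 15.2 pos [629.6 -87.4 259.8] xyaw 179.2 tilt 5.38 F [-0.3 -0.  -1.2] open 49.0 q [-0.27  0.41 -0.05  1.02  0.03 -0.25]
 shift m [ 0.0615 -0.2337  0.0533] turn 0.003
```

>>> {"fn": "carry_out", "kwargs": {
  "series": [
    {"xyz": [0, 0, -0.03], "turn": 0, "grip": 0.04},
    {"xyz": [0, 0, -0.03], "turn": 0, "grip": 0.04},
    {"xyz": [0.018, -0.03, 0], "turn": -0.037, "grip": 0.04},
    {"xyz": [0.018, -0.045, 0], "turn": -0.037, "grip": 0.04},
    {"xyz": [0.018, -0.045, 0], "turn": 0, "grip": 0.04},
    {"xyz": [0.018, -0.045, 0], "turn": 0, "grip": 0.04},
    {"xyz": [0.018, -0.045, 0], "turn": 0, "grip": 0.04},
    {"xyz": [0.018, -0.045, 0], "turn": 0, "grip": 0.04},
    {"xyz": [0.018, -0.045, 0], "turn": 0, "grip": 0.04},
    {"xyz": [0.018, -0.045, 0], "turn": 0, "grip": 0.04}
  ]
}}

```text
time_s: 16.42
position: [495.8, -445.6, 312.3]
orientation: [-0.108, 3.041, -0.005]
contact_force: [1.4, 0.5, -0.3]
opening: 48.9
```

```bash
python3 -c "
from h import *
go(482,-465,100,183.4)"
```

```text
t 16.4 pos [ 495.8 -445.6  312.3] xyaw -175.9 tilt 5.66 F [ 1.4  0.5 -0.3] open 48.9 q [-0.88  0.47  0.17  1.21  0.08 -0.94]
 shift m [ 0.036  -0.017   0.2099] turn -6.272
```

>>> {"fn": "carry_out", "kwargs": {
  "series": [
    {"xyz": [0.006, -0.003, 0.025], "turn": 0, "grip": 0.04},
    {"xyz": [0.006, -0.003, 0.035], "turn": 0, "grip": 0.04},
    {"xyz": [0.006, -0.003, 0.035], "turn": 0, "grip": 0.04},
    {"xyz": [0.006, -0.003, 0.035], "turn": 0, "grip": 0.04},
    {"xyz": [0.006, -0.003, 0.03], "turn": 0, "grip": 0.04},
    {"xyz": [0.003, -0.002, 0.02], "turn": 0, "grip": 0.04},
    {"xyz": [0, 0, 0], "turn": 0, "grip": 0.04}
  ]
}}

```text
time_s: 17.3
position: [483.4, -472.1, 129.5]
orientation: [-0.098, 3.029, -0.015]
contact_force: [-0.3, -0.2, -0.7]
opening: 48.8
```

```bash
python3 -c "
from h import *
go(482,-465,100,183.4)"
```

```text
t 17.3 pos [ 483.4 -472.1  129.5] xyaw -176.2 tilt 6.40 F [-0.3 -0.2 -0.7] open 48.8 q [-0.92  0.6  -0.1   0.8   0.08 -0.98]
 shift m [0.0042 0.0075 0.0292] turn -6.277
```

>>> {"fn": "carry_out", "kwargs": {
  "series": [
    {"xyz": [0.003, 0.007, 0.012], "turn": 0, "grip": 0.04},
    {"xyz": [0.001, 0, 0.012], "turn": 0, "grip": 0.04},
    {"xyz": [0, 0, 0.004], "turn": 0, "grip": 0.04}
  ]
}}

```text
time_s: 17.68
position: [488.2, -468.3, 106.7]
orientation: [-0.102, 3.015, -0.029]
contact_force: [-0.1, -1.2, -0.7]
opening: 48.4
```

>>> {"fn": "carry_out", "kwargs": {
  "series": [
    {"xyz": [0, 0, 0.004], "turn": 0, "grip": 0.04},
    {"xyz": [0, 0, 0.004], "turn": 0, "grip": 0.04}
  ]
}}

```text
time_s: 17.92
position: [488.4, -467.8, 98.2]
orientation: [-0.102, 3.016, -0.028]
contact_force: [2.4, 0.9, 3.5]
opening: 48.7
```

>>> {"fn": "carry_out", "kwargs": {
  "series": [
    {"xyz": [0, 0, 0], "turn": 0, "grip": 0.06},
    {"xyz": [0, 0, 0], "turn": 0, "grip": 0.075},
    {"xyz": [0, 0, 0], "turn": 0, "grip": 0.075},
    {"xyz": [0, 0, 0], "turn": 0, "grip": 0.075},
    {"xyz": [0, 0, -0.02], "turn": 0, "grip": 0.075},
    {"xyz": [0, 0, -0.04], "turn": 0, "grip": 0.085},
    {"xyz": [0, 0, -0.04], "turn": 0, "grip": 0.085},
    {"xyz": [0, 0, -0.04], "turn": 0, "grip": 0.085},
    {"xyz": [0, 0, -0.04], "turn": 0, "grip": 0.085}
  ]
}}

```text
time_s: 19.05
position: [463.3, -463.3, 276.8]
orientation: [-0.101, 3.023, -0.016]
contact_force: [-0.4, -1.1, 0.2]
opening: 85.2
```

```bash
python3 -c "
from h import *
go(408,157,250,179)
c=shot('top','t9.png',(180,100,640,400),1.7); greens(c);crate(c)"
```

```text
t 19.1 pos [ 463.3 -463.3  276.8] xyaw -176.1 tilt 6.70 F [-0.4 -1.1  0.2] open 85.2 q [-0.94  0.45  0.05  1.09  0.09 -1.  ]
 shift m [0.0164 0.6229 0.0159] turn -6.198
  green 7 [353. 218.] [542. -89.  35.]
  green 49 [253. 272.] [405. 157.  16.]
  crate ((473.4287109375, -407.4986572265625), (201.7108612060547, 215.0951385498047), 89.64308166503906) 913
```

View pics/t9.png

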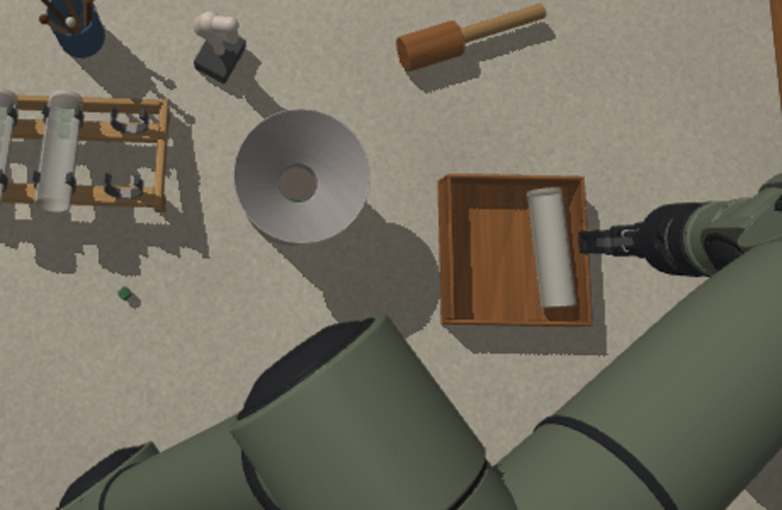

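Crop: tube0 lies in the crate, the mould shows glass under the spout (297,183), and the stray is at (125,293). I go for the stray next.

>>> {"fn": "carry_out", "kwargs": {
  "series": [
    {"xyz": [0, 0.03, 0], "turn": 0.085, "grip": 0.085},
    {"xyz": [0, 0.055, 0], "turn": 0, "grip": 0.085},
    {"xyz": [0, 0.055, 0], "turn": 0, "grip": 0.085},
    {"xyz": [0, 0.055, 0], "turn": 0, "grip": 0.085},
    {"xyz": [0, 0.055, 0], "turn": 0, "grip": 0.085},
    {"xyz": [0, 0.055, 0], "turn": 0, "grip": 0.085},
    {"xyz": [0, 0.055, 0], "turn": 0, "grip": 0.085},
    {"xyz": [0, 0.055, 0], "turn": 0, "grip": 0.085},
    {"xyz": [0, 0.055, 0], "turn": 0, "grip": 0.085},
    {"xyz": [0, 0.055, 0], "turn": 0, "grip": 0.085}
  ]
}}

```text
time_s: 20.35
position: [475.9, 69.3, 278.0]
orientation: [0.045, 3.007, -0.03]
contact_force: [2.2, -0.6, 0.3]
opening: 84.5
```

```bash
python3 -c "
from h import *
go(407,157,120,179)"
```

```text
t 20.4 pos [475.9  69.3 278. ] xyaw 178.3 tilt 7.76 F [ 2.2 -0.6  0.3] open 84.5 q [ 0.    0.09 -0.44  0.91 -0.02  0.03]
 shift m [0.0919 0.0883 0.1455] turn -0.012
```

>>> {"fn": "carry_out", "kwargs": {
  "series": [
    {"xyz": [0.02, 0.02, 0.02], "turn": 0, "grip": 0.07},
    {"xyz": [0.02, 0.02, 0.03], "turn": 0, "grip": 0.06},
    {"xyz": [0.02, 0.02, 0.03], "turn": 0, "grip": 0.06},
    {"xyz": [0.02, 0.018, 0.03], "turn": 0, "grip": 0.06},
    {"xyz": [0.01, 0.008, 0.03], "turn": 0, "grip": 0.06},
    {"xyz": [0, 0, 0], "turn": 0, "grip": 0.06}
  ]
}}

```text
time_s: 21.1
position: [406.9, 161.4, 123.5]
orientation: [0.033, 3.0, -0.027]
contact_force: [-0.0, -0.3, -0.0]
opening: 60.0
```

```bash
python3 -c "
from h import *
go(405,157,60,179)
greens(shot('scene'))"
```

```text
t 21.1 pos [406.9 161.4 123.5] xyaw 178.8 tilt 8.14 F [-0.  -0.3 -0. ] open 60.0 q [ 0.24  0.19 -0.78  0.47 -0.05  0.26]
 shift m [ 0.0107 -0.0034  0.0627] turn -0.003
  green 59 [408. 222.] [407. 157.  15.]
```

>>> {"fn": "carry_out", "kwargs": {
  "series": [
    {"xyz": [0.004, -0.003, 0.025], "turn": 0, "grip": 0.06},
    {"xyz": [0.004, 0, 0.025], "turn": 0, "grip": 0.06},
    {"xyz": [0.004, 0, 0.025], "turn": 0, "grip": 0.06},
    {"xyz": [0.002, 0, 0.01], "turn": 0, "grip": 0.06},
    {"xyz": [0, 0, 0], "turn": 0, "grip": 0.06}
  ]
}}

```text
time_s: 21.78
position: [417.5, 157.1, 44.7]
orientation: [0.039, 2.981, -0.022]
contact_force: [0.4, -0.0, -0.2]
opening: 60.1
```

```bash
python3 -c "
from h import *
go(405,157,27,179)"
```

```text
t 21.8 pos [417.5 157.1  44.7] xyaw 178.6 tilt 9.22 F [ 0.4 -0.  -0.2] open 60.1 q [ 0.23  0.35 -0.86  0.21 -0.05  0.25]
 shift m [ 0.0152 -0.0002  0.0155] turn -0.008
```

>>> {"fn": "carry_out", "kwargs": {
  "series": [
    {"xyz": [0.014, 0, 0.006], "turn": 0, "grip": 0.06},
    {"xyz": [0.002, 0, 0.008], "turn": 0, "grip": 0.06},
    {"xyz": [0, 0, 0], "turn": 0, "grip": 0.06}
  ]
}}

```text
time_s: 22.15
position: [404.7, 157.5, 29.4]
orientation: [0.039, 2.978, -0.021]
contact_force: [-0.7, -0.1, -0.4]
opening: 60.2
```

```bash
python3 -c "
from h import *
go(404,157,27,179)"
```

```text
t 22.1 pos [404.7 157.5  29.4] xyaw 178.5 tilt 9.42 F [-0.7 -0.1 -0.4] open 60.2 q [ 0.24  0.36 -0.9   0.15 -0.05  0.26]
 shift m [ 0.0011 -0.0005  0.0023] turn -0.008
```

>>> {"fn": "carry_out", "kwargs": {
  "series": [
    {"xyz": [0.001, 0, 0.003], "turn": 0, "grip": 0.06},
    {"xyz": [0, 0, 0], "turn": 0, "grip": 0.005},
    {"xyz": [0, 0, 0], "turn": 0, "grip": 0.005},
    {"xyz": [0, 0, 0], "turn": 0, "grip": 0.005},
    {"xyz": [0, 0, 0], "turn": 0, "grip": 0.005},
    {"xyz": [0, 0, 0], "turn": 0, "grip": 0.005}
  ],
  "squeeze": 40
}}

```text
time_s: 22.9
position: [404.8, 157.8, 26.7]
orientation: [0.039, 2.976, -0.021]
contact_force: [0.1, 0.1, -0.5]
opening: 19.2
```

>>> {"fn": "carry_out", "kwargs": {
  "series": [
    {"xyz": [0, 0, -0.03], "turn": 0, "grip": 0.005},
    {"xyz": [0, 0, -0.05], "turn": 0, "grip": 0.005},
    {"xyz": [0, 0, -0.05], "turn": 0, "grip": 0.005},
    {"xyz": [0, 0, -0.05], "turn": 0, "grip": 0.005},
    {"xyz": [0, 0, -0.05], "turn": 0, "grip": 0.005}
  ]
}}

```text
time_s: 23.52
position: [364.0, 160.6, 256.7]
orientation: [0.041, 2.984, -0.024]
contact_force: [1.5, 0.1, -0.6]
opening: 19.5
```

```bash
python3 -c "
from h import *
go(545,-87,240,179)
greens(shot('scene')); greens(shot('top'))"
```

```text
t 23.5 pos [364.  160.6 256.7] xyaw 178.5 tilt 9.04 F [ 1.5  0.1 -0.6] open 19.5 q [ 0.27 -0.07 -0.66  0.83 -0.06  0.29]
 shift m [-0.1824 -0.2421  0.0491] turn -0.009
  green 6 [353. 218.] [541. -88.  41.]
```

>>> {"fn": "carry_out", "kwargs": {
  "series": [
    {"xyz": [-0.026, -0.034, 0], "turn": 0, "grip": 0.005},
    {"xyz": [-0.03, -0.04, 0.005], "turn": 0, "grip": 0.005},
    {"xyz": [-0.03, -0.04, 0.005], "turn": 0, "grip": 0.005},
    {"xyz": [-0.03, -0.04, 0.005], "turn": 0, "grip": 0.005},
    {"xyz": [-0.03, -0.04, 0.005], "turn": 0, "grip": 0.005},
    {"xyz": [-0.02, -0.02, 0.005], "turn": 0, "grip": 0.005},
    {"xyz": [0, 0, 0], "turn": 0, "grip": 0.005}
  ]
}}

```text
time_s: 24.5
position: [533.5, -63.1, 260.6]
orientation: [0.035, 2.977, -0.016]
contact_force: [-0.4, 0.8, -0.9]
opening: 19.2
```

```bash
python3 -c "
from h import *
go(548,-87,225,179)"
```

```text
t 24.5 pos [533.5 -63.1 260.6] xyaw 178.7 tilt 9.45 F [-0.4  0.8 -0.9] open 19.2 q [-0.27  0.18 -0.38  0.85  0.03 -0.25]
 shift m [-0.0091 -0.0233  0.0378] turn -0.005
```

>>> {"fn": "carry_out", "kwargs": {
  "series": [
    {"xyz": [-0.005, -0.012, 0.02], "turn": 0, "grip": 0.005},
    {"xyz": [-0.004, -0.011, 0.02], "turn": 0, "grip": 0.005},
    {"xyz": [0, 0, 0.015], "turn": 0, "grip": 0.005},
    {"xyz": [0, 0, 0], "turn": 0, "grip": 0.04},
    {"xyz": [0, 0, 0], "turn": 0, "grip": 0.04},
    {"xyz": [0, 0, 0], "turn": 0, "grip": 0.04},
    {"xyz": [0, 0, -0.03], "turn": 0, "grip": 0.06},
    {"xyz": [0, 0, -0.04], "turn": 0, "grip": 0.085}
  ]
}}

```text
time_s: 25.5
position: [534.6, -81.2, 273.4]
orientation: [0.029, 2.986, -0.009]
contact_force: [1.2, -0.2, 1.1]
opening: 74.8
```

```bash
python3 -c "
from h import *
go(618,244.5,200,179)
greens(shot('scene')); greens(shot('top'))"
```

```text
t 25.5 pos [534.6 -81.2 273.4] xyaw 178.9 tilt 8.93 F [ 1.2 -0.2  1.1] open 74.8 q [-0.31  0.19 -0.34  0.89  0.04 -0.29]
 shift m [-0.0649  0.3276  0.083 ] turn -0.001
```

>>> {"fn": "carry_out", "kwargs": {
  "series": [
    {"xyz": [-0.01, 0.04, 0], "turn": 0, "grip": 0.085},
    {"xyz": [-0.01, 0.05, 0.003], "turn": 0, "grip": 0.085},
    {"xyz": [-0.01, 0.05, 0.003], "turn": 0, "grip": 0.085},
    {"xyz": [-0.01, 0.05, 0.003], "turn": 0, "grip": 0.085},
    {"xyz": [-0.01, 0.05, 0.003], "turn": 0, "grip": 0.085},
    {"xyz": [-0.01, 0.05, 0.003], "turn": 0, "grip": 0.085},
    {"xyz": [-0.005, 0.03, 0.02], "turn": 0, "grip": 0.085},
    {"xyz": [0, 0, 0.03], "turn": 0, "grip": 0.085},
    {"xyz": [0, 0, 0], "turn": 0, "grip": 0.085}
  ]
}}

```text
time_s: 26.72
position: [623.1, 247.5, 222.7]
orientation: [0.029, 2.967, -0.013]
contact_force: [-0.3, -0.5, 0.6]
opening: 84.8
```

```bash
python3 -c "
from h import *
go(618,244.5,120,179)"
```

```text
t 26.7 pos [623.1 247.5 222.7] xyaw 178.9 tilt 9.99 F [-0.3 -0.5  0.6] open 84.8 q [ 0.29  0.46 -0.09  0.86 -0.06  0.31]
 shift m [ 0.0228 -0.0024  0.1003] turn -0.002
```

>>> {"fn": "carry_out", "kwargs": {
  "series": [
    {"xyz": [0.008, -0.002, 0.025], "turn": 0, "grip": 0.085},
    {"xyz": [0.009, -0.001, 0.03], "turn": 0, "grip": 0.085},
    {"xyz": [0.009, 0, 0.03], "turn": 0, "grip": 0.085},
    {"xyz": [0.004, 0, 0.01], "turn": 0, "grip": 0.085}
  ]
}}

```text
time_s: 27.22
position: [613.2, 244.0, 128.6]
orientation: [0.032, 2.958, -0.009]
contact_force: [0.0, -0.5, 0.5]
opening: 85.0
```

```bash
python3 -c "
from h import *
go(618,244.5,90,179)"
```

```text
t 27.2 pos [613.2 244.  128.6] xyaw 178.8 tilt 10.52 F [ 0.  -0.5  0.5] open 85.0 q [ 0.29  0.52 -0.25  0.63 -0.06  0.31]
 shift m [0.0023 0.0008 0.0388] turn -0.004
```

>>> {"fn": "carry_out", "kwargs": {
  "series": [
    {"xyz": [0.001, 0, 0.018], "turn": 0, "grip": 0.085},
    {"xyz": [0.002, 0, 0.015], "turn": 0, "grip": 0.085},
    {"xyz": [0.001, 0, 0.003], "turn": 0, "grip": 0.085}
  ]
}}

```text
time_s: 27.6
position: [618.1, 243.9, 93.3]
orientation: [0.034, 2.954, -0.007]
contact_force: [-0.5, 0.2, -0.1]
opening: 84.5
```

```bash
python3 -c "
from h import *
go(618,244.5,90,179)"
```

```text
t 27.6 pos [618.1 243.9  93.3] xyaw 178.7 tilt 10.75 F [-0.5  0.2 -0.1] open 84.5 q [ 0.29  0.56 -0.28  0.55 -0.06  0.31]
 shift m [0.0007 0.0006 0.0032] turn -0.005
```

>>> {"fn": "carry_out", "kwargs": {
  "series": [
    {"xyz": [0, 0, 0.002], "turn": 0, "grip": 0.04},
    {"xyz": [0, 0, 0], "turn": 0, "grip": 0.04},
    {"xyz": [0, 0, 0], "turn": 0, "grip": 0.04},
    {"xyz": [0, 0, 0], "turn": 0, "grip": 0.04},
    {"xyz": [0, 0, 0], "turn": 0, "grip": 0.04}
  ],
  "squeeze": 60
}}

```text
time_s: 28.22
position: [619.7, 246.1, 93.0]
orientation: [0.031, 2.951, -0.0]
contact_force: [0.3, 0.7, -2.0]
opening: 48.8
```

>>> {"fn": "carry_out", "kwargs": {
  "series": [
    {"xyz": [-0.004, 0, -0.01], "turn": 0, "grip": 0.04},
    {"xyz": [-0.004, 0, -0.01], "turn": 0, "grip": 0.04},
    {"xyz": [-0.004, 0, -0.01], "turn": 0, "grip": 0.04},
    {"xyz": [-0.004, 0, -0.01], "turn": 0, "grip": 0.04}
  ]
}}

```text
time_s: 28.72
position: [623.7, 244.7, 132.6]
orientation: [0.031, 2.963, -0.004]
contact_force: [0.0, 0.6, -0.4]
opening: 48.6
```

```bash
python3 -c "
from h import *
go(630,-87,270,179)"
```

```text
t 28.7 pos [623.7 244.7 132.6] xyaw 178.8 tilt 10.22 F [ 0.   0.6 -0.4] open 48.6 q [ 0.29  0.53 -0.22  0.65 -0.05  0.3 ]
 shift m [-0.0373 -0.3317 -0.1325] turn -0.003
```

>>> {"fn": "carry_out", "kwargs": {
  "series": [
    {"xyz": [-0.006, 0, -0.03], "turn": 0, "grip": 0.04},
    {"xyz": [-0.008, 0, -0.045], "turn": 0, "grip": 0.04},
    {"xyz": [-0.008, 0, -0.045], "turn": 0, "grip": 0.04},
    {"xyz": [-0.006, -0.025, -0.025], "turn": 0, "grip": 0.04},
    {"xyz": [0, -0.045, 0], "turn": 0, "grip": 0.04},
    {"xyz": [0, -0.05, 0], "turn": 0, "grip": 0.04},
    {"xyz": [0, -0.05, 0], "turn": 0, "grip": 0.04},
    {"xyz": [0, -0.05, 0], "turn": 0, "grip": 0.04},
    {"xyz": [0, -0.045, 0], "turn": 0, "grip": 0.04},
    {"xyz": [0, -0.03, 0], "turn": 0, "grip": 0.04}
  ]
}}

```text
time_s: 29.98
position: [635.2, -63.1, 323.6]
orientation: [0.034, 2.897, -0.022]
contact_force: [-0.3, -0.1, -0.7]
opening: 48.5
```

```bash
python3 -c "
from h import *
go(614,-87,235,179)
c=shot('scene'); greens(c); greens(shot('top'))
cv2.imwrite('pics/s10.png',cv2.resize(c['color'][50:300,180:460],None,fx=2.8,fy=2.8,interpolation=2))"
```

```text
t 30.0 pos [635.2 -63.1 323.6] xyaw 178.7 tilt 14.03 F [-0.3 -0.1 -0.7] open 48.5 q [-0.23  0.28 -0.11  0.94  0.04 -0.2 ]
 shift m [ 0.0415 -0.0233  0.0813] turn -0.005
```

View pics/s10.png

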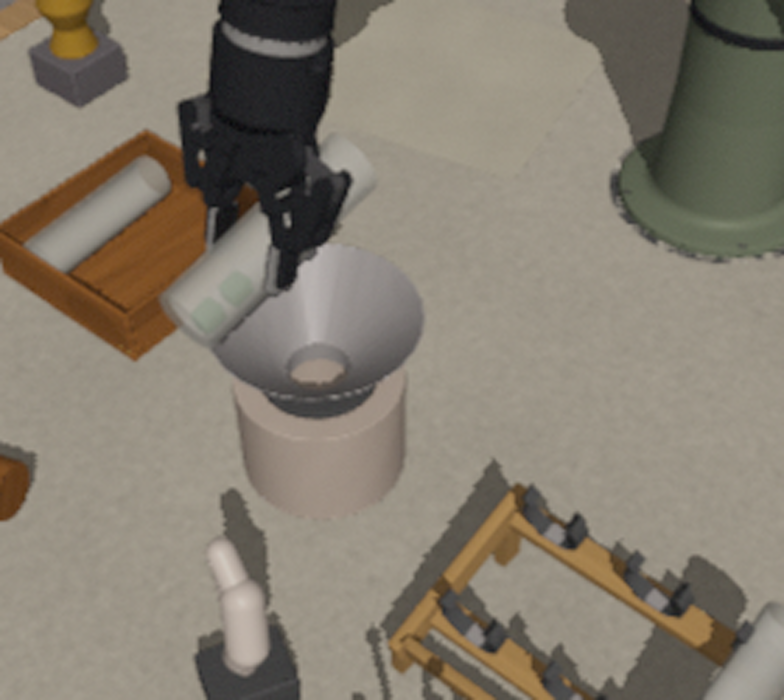

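Crop: tube1 is held over the funnel with 2 pieces at its closed end, the funnel is empty (the stray went down), and tube0 is in the crate. I repeat the procedure: set the closed end on the far rim, loosen, shift outwards, loosen.

>>> {"fn": "carry_out", "kwargs": {
  "series": [
    {"xyz": [0.01, -0.01, 0.02], "turn": 0, "grip": 0.04},
    {"xyz": [0.01, -0.01, 0.025], "turn": 0, "grip": 0.04},
    {"xyz": [0.01, -0.004, 0.025], "turn": 0, "grip": 0.04},
    {"xyz": [0.01, 0, 0.02], "turn": 0, "grip": 0.04},
    {"xyz": [0.0, 0, 0], "turn": 0, "grip": 0.04}
  ],
  "squeeze": 40
}}

```text
time_s: 30.7
position: [623.9, -92.5, 237.8]
orientation: [0.04, 2.875, -0.039]
contact_force: [-0.1, 0.3, -0.7]
opening: 48.6
```

```bash
python3 -c "
from h import *
go(612,-87,213,179)"
```

```text
t 30.7 pos [623.9 -92.5 237.8] xyaw 178.6 tilt 15.31 F [-0.1  0.3 -0.7] open 48.6 q [-0.28  0.3  -0.3   0.7   0.04 -0.25]
 shift m [0.0181 0.0057 0.0207] turn -0.007
```

>>> {"fn": "carry_out", "kwargs": {
  "series": [
    {"xyz": [0.012, 0.005, 0.004], "turn": 0, "grip": 0.04},
    {"xyz": [0.005, 0, 0.006], "turn": 0, "grip": 0.04},
    {"xyz": [0.001, 0, 0.006], "turn": 0, "grip": 0.04}
  ]
}}

```text
time_s: 31.08
position: [615.4, -88.2, 224.3]
orientation: [0.038, 2.863, -0.045]
contact_force: [0.3, 0.5, -0.7]
opening: 49.0
```

>>> {"fn": "carry_out", "kwargs": {
  "series": [
    {"xyz": [0.001, 0, 0.005], "turn": 0, "grip": 0.04}
  ]
}}

```text
time_s: 31.2
position: [616.6, -88.6, 219.8]
orientation: [0.038, 2.862, -0.046]
contact_force: [-0.3, 0.4, -1.6]
opening: 48.5
```

```bash
python3 -c "
from h import *
go(612,-87,213,179)"
```

```text
t 31.2 pos [616.6 -88.6 219.8] xyaw 178.7 tilt 16.10 F [-0.3  0.4 -1.6] open 48.5 q [-0.28  0.3  -0.37  0.63  0.04 -0.25]
 shift m [0.0063 0.0017 0.0052] turn -0.005
```

>>> {"fn": "carry_out", "kwargs": {
  "series": [
    {"xyz": [0.004, 0.001, 0.004], "turn": 0, "grip": 0.04},
    {"xyz": [0.002, 0, 0.004], "turn": 0, "grip": 0.04}
  ]
}}

```text
time_s: 31.45
position: [616.3, -88.6, 214.9]
orientation: [0.037, 2.853, -0.048]
contact_force: [-11.5, 2.8, 26.4]
opening: 48.6
```

```bash
python3 -c "
from h import *
go(612,-87,213,179)"
```

```text
t 31.4 pos [616.3 -88.6 214.9] xyaw 178.8 tilt 16.62 F [-11.5   2.8  26.4] open 48.6 q [-0.28  0.3  -0.38  0.6   0.04 -0.25]
 shift m [0.0047 0.0015 0.0005] turn -0.004
```

>>> {"fn": "carry_out", "kwargs": {
  "series": [
    {"xyz": [0, 0, -0.003], "turn": 0, "grip": 0.04},
    {"xyz": [0, 0, 0], "turn": 0, "grip": 0.056},
    {"xyz": [0, 0, 0], "turn": 0, "grip": 0.058},
    {"xyz": [0, 0, 0], "turn": 0, "grip": 0.058},
    {"xyz": [0, 0, 0], "turn": 0, "grip": 0.058},
    {"xyz": [0, 0, 0], "turn": 0, "grip": 0.058},
    {"xyz": [0, 0, 0], "turn": 0, "grip": 0.058}
  ],
  "squeeze": 20
}}

```text
time_s: 32.33
position: [615.7, -88.7, 217.5]
orientation: [0.038, 2.853, -0.048]
contact_force: [-0.5, 0.8, 0.3]
opening: 58.2
```

```bash
python3 -c "
from h import *
go(612,-87,213,179)
c=shot('scene','s11.png',(180,110,340,270),4); greens(c,25)"
```

```text
t 32.3 pos [615.7 -88.7 217.5] xyaw 178.7 tilt 16.62 F [-0.5  0.8  0.3] open 58.2 q [-0.28  0.29 -0.38  0.61  0.04 -0.25]
 shift m [0.0048 0.0017 0.0032] turn -0.004
  green 21 [439. 312.] [625. 348. 107.]
  green 26 [431. 323.] [651. 347.  99.]
  green 25 [424. 334.] [676. 347.  93.]
```

View pics/s11.png

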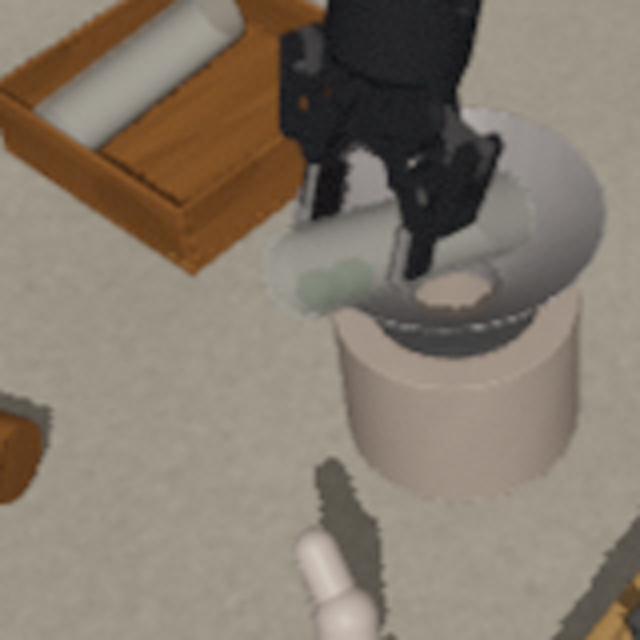

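Crop: same state as tube0 had, resting at about 15° with 2 pieces at the closed end (335,285). I regrip, shift outwards and loosen.

>>> {"fn": "carry_out", "kwargs": {
  "series": [
    {"xyz": [0, 0, 0], "turn": 0, "grip": 0.04},
    {"xyz": [0, 0, 0], "turn": 0, "grip": 0.04},
    {"xyz": [0, 0, 0], "turn": 0, "grip": 0.04},
    {"xyz": [-0.002, 0, -0.007], "turn": 0, "grip": 0.04},
    {"xyz": [-0.008, 0.001, 0.002], "turn": 0, "grip": 0.04},
    {"xyz": [-0.008, 0, 0.002], "turn": 0, "grip": 0.04},
    {"xyz": [0, 0, 0.002], "turn": 0, "grip": 0.04}
  ]
}}

```text
time_s: 33.25
position: [634.9, -87.9, 225.5]
orientation: [0.037, 2.85, -0.048]
contact_force: [-3.8, 1.5, 12.6]
opening: 47.4
```

```bash
python3 -c "
from h import *
go(631,-87,223,179)"
```

```text
t 33.2 pos [634.9 -87.9 225.5] xyaw 178.8 tilt 16.78 F [-3.8  1.5 12.6] open 47.4 q [-0.27  0.32 -0.33  0.64  0.04 -0.24]
 shift m [0.0045 0.0009 0.0013] turn -0.004
```

>>> {"fn": "carry_out", "kwargs": {
  "series": [
    {"xyz": [0.005, 0, -0.001], "turn": 0, "grip": 0.04},
    {"xyz": [0, 0, 0], "turn": 0, "grip": 0.057},
    {"xyz": [0, 0, 0], "turn": 0, "grip": 0.058},
    {"xyz": [0, 0, 0], "turn": 0, "grip": 0.058},
    {"xyz": [0, 0, 0], "turn": 0, "grip": 0.058},
    {"xyz": [0, 0, 0], "turn": 0, "grip": 0.058}
  ]
}}

```text
time_s: 34.0
position: [630.5, -87.8, 224.7]
orientation: [0.037, 2.85, -0.048]
contact_force: [0.3, 0.4, 0.3]
opening: 57.9
```

```bash
sed -i 's/W\[...,2\]<150/W[...,2]<260/' h.py; python3 -c "
from h import *
go(631,-87,223,179)
c=shot('scene'); greens(c,25); d=shot('top');greens(d,25)
cv2.imwrite('pics/s12.png',cv2.resize(c['color'][110:270,180:340],None,fx=4,fy=4))"
```

```text
t 34.0 pos [630.5 -87.8 224.7] xyaw 178.8 tilt 16.80 F [0.3 0.4 0.3] open 57.9 q [-0.27  0.31 -0.34  0.63  0.04 -0.24]
 shift m [0.0001 0.0009 0.0018] turn -0.004
  green 99 [294. 180.] [572. -65. 154.]
  green 17 [439. 312.] [624. 347. 107.]
  green 16 [430. 324.] [653. 346.  99.]
  green 23 [424. 334.] [675. 347.  93.]
  green 33 [179. 164.] [655. 333.  98.]
  green 35 [178. 174.] [629. 334. 105.]
  green 37 [176. 184.] [604. 334. 111.]
```

The glass has slid to the mouth at (294,180). I grip, lift and shake.

>>> {"fn": "carry_out", "kwargs": {
  "series": [
    {"xyz": [0, 0, 0], "turn": 0, "grip": 0.04},
    {"xyz": [0, 0, 0], "turn": 0, "grip": 0.04},
    {"xyz": [0, 0, 0], "turn": 0, "grip": 0.04},
    {"xyz": [-0.004, 0, -0.015], "turn": 0, "grip": 0.04},
    {"xyz": [-0.004, 0, -0.015], "turn": 0, "grip": 0.04},
    {"xyz": [-0.003, 0, -0.01], "turn": 0, "grip": 0.04},
    {"xyz": [0.012, 0, 0.006], "turn": 0, "grip": 0.04},
    {"xyz": [-0.012, 0, -0.006], "turn": 0, "grip": 0.04},
    {"xyz": [0.012, 0, 0.006], "turn": 0, "grip": 0.04},
    {"xyz": [-0.012, 0, -0.006], "turn": 0, "grip": 0.04}
  ],
  "squeeze": 50
}}

```text
time_s: 35.35
position: [624.7, -85.6, 264.8]
orientation: [0.037, 2.857, -0.046]
contact_force: [-0.0, 0.6, -0.8]
opening: 47.5
```

```bash
python3 -c "
from h import *
c=shot('scene'); greens(c,25); d=shot('top');greens(d,25); crate(c); crate(d)
cv2.imwrite('pics/s12.png',cv2.resize(c['color'][50:300,180:340],None,fx=3,fy=3))
go(475,-385,300,181)"
```

```text
green 20 [439. 312.] [626. 348. 107.]
  green 22 [431. 323.] [651. 347.  99.]
  green 25 [423. 334.] [676. 346.  93.]
  green 33 [179. 164.] [655. 333.  97.]
  green 35 [178. 174.] [629. 334. 105.]
  green 35 [176. 184.] [603. 334. 111.]
  crate ((473.3021240234375, -407.33184814453125), (205.7872772216797, 215.82815551757812), 89.06798553466797) 561
  crate ((473.59197998046875, -407.28021240234375), (202.55429077148438, 215.6199493408203), 89.81749725341797) 968
t 35.5 pos [628.3 -86.4 268. ] xyaw 178.8 tilt 16.83 F [ 0.1 -0.  -0.1] open 47.3 q [-0.27  0.27 -0.28  0.73  0.04 -0.24]
 shift m [ 0.1316 -0.3039 -0.0636] turn -0.039
```

>>> {"fn": "carry_out", "kwargs": {
  "series": [
    {"xyz": [-0.008, 0, -0.03], "turn": 0, "grip": 0.04},
    {"xyz": [-0.008, 0, -0.03], "turn": 0, "grip": 0.04},
    {"xyz": [0.02, -0.03, -0.005], "turn": 0, "grip": 0.04},
    {"xyz": [0.02, -0.04, -0.005], "turn": 0, "grip": 0.04},
    {"xyz": [0.02, -0.04, -0.005], "turn": 0, "grip": 0.04},
    {"xyz": [0.02, -0.04, -0.005], "turn": 0, "grip": 0.04},
    {"xyz": [0.02, -0.04, -0.005], "turn": 0, "grip": 0.04},
    {"xyz": [0.02, -0.04, -0.005], "turn": 0, "grip": 0.04},
    {"xyz": [0.02, -0.03, -0.005], "turn": 0, "grip": 0.04}
  ]
}}

```text
time_s: 36.58
position: [465.6, -343.3, 324.8]
orientation: [0.028, 2.858, -0.044]
contact_force: [1.2, 0.1, -1.5]
opening: 47.3
```

```bash
python3 -c "
from h import *
go(473,-357,140,179.5)"
```

```text
t 36.6 pos [ 465.6 -343.3  324.8] xyaw 179.1 tilt 16.32 F [ 1.2  0.1 -1.5] open 47.3 q [-0.86  0.17 -0.25  0.94  0.19 -0.82]
 shift m [ 0.0444 -0.0085  0.1798] turn -0.007
```

>>> {"fn": "carry_out", "kwargs": {
  "series": [
    {"xyz": [0.007, 0, 0.025], "turn": 0, "grip": 0.04},
    {"xyz": [0.008, -0.002, 0.035], "turn": 0, "grip": 0.04},
    {"xyz": [0.008, -0.002, 0.035], "turn": 0, "grip": 0.04},
    {"xyz": [0.008, -0.002, 0.035], "turn": 0, "grip": 0.04},
    {"xyz": [0.008, -0.002, 0.03], "turn": 0, "grip": 0.04},
    {"xyz": [0, 0, 0.0], "turn": 0, "grip": 0.04}
  ]
}}

```text
time_s: 37.33
position: [469.0, -358.0, 153.6]
orientation: [0.037, 2.855, -0.045]
contact_force: [1.0, 1.2, 0.1]
opening: 47.2
```

```bash
python3 -c "
from h import *
go(473,-357,110,179.5)"
```

```text
t 37.3 pos [ 469.  -358.   153.6] xyaw 178.8 tilt 16.49 F [1.  1.2 0.1] open 47.2 q [-0.87  0.34 -0.49  0.52  0.19 -0.82]
 shift m [0.0085 0.0024 0.0429] turn -0.013
```

>>> {"fn": "carry_out", "kwargs": {
  "series": [
    {"xyz": [0.003, 0.001, 0.014], "turn": 0, "grip": 0.04},
    {"xyz": [0.003, 0.001, 0.014], "turn": 0, "grip": 0.04},
    {"xyz": [0.002, 0, 0.01], "turn": 0, "grip": 0.04}
  ]
}}

```text
time_s: 37.7
position: [481.6, -360.3, 121.9]
orientation: [0.027, 2.831, -0.055]
contact_force: [5.2, 1.6, 4.9]
opening: 46.3
```

>>> {"fn": "carry_out", "kwargs": {
  "series": [
    {"xyz": [0.001, 0, 0.005], "turn": 0, "grip": 0.04}
  ]
}}

```text
time_s: 37.83
position: [483.4, -360.9, 118.0]
orientation: [0.025, 2.828, -0.058]
contact_force: [1.9, 0.8, 2.8]
opening: 46.9
```

>>> {"fn": "carry_out", "kwargs": {
  "series": [
    {"xyz": [0.001, 0, 0.005], "turn": 0, "grip": 0.04}
  ]
}}

```text
time_s: 37.95
position: [485.0, -361.5, 113.9]
orientation: [0.024, 2.826, -0.06]
contact_force: [3.8, 1.1, 3.7]
opening: 47.0
```

```bash
python3 -c "
from h import *
go(473,-357,110,179.5)"
```

```text
t 38.0 pos [ 485.  -361.5  113.9] xyaw 179.4 tilt 18.23 F [3.8 1.1 3.7] open 47.0 q [-0.86  0.41 -0.53  0.39  0.21 -0.82]
 shift m [ 0.0127  0.0044 -0.0002] turn -0.002
```

```bash
python3 -c "
from h import *
c=shot('scene'); d=shot('top'); crate(c); crate(d)
# tube-ish low-saturation points above crate floor near mouth
for x in (c,d):
    W=cloud(x); hsv=cv2.cvtColor(x['color'],cv2.COLOR_BGR2HSV)
    m=(W[...,0]>350)&(W[...,0]<460)&(W[...,1]>-400)&(W[...,1]<-320)&(hsv[...,1]<60)&(hsv[...,2]>90)&(W[...,2]>8)
    P=W[m]; 
    for a in range(350,460,10):
        q=P[(P[:,0]>=a)&(P[:,0]<a+10)]
        if len(q): print(a,len(q),np.round(np.percentile(q[:,2],[5,50,95])),np.round(q[:,1].mean()))
"
```

```text
crate ((467.96942138671875, -406.0391845703125), (216.27894592285156, 205.3712921142578), 1.981864094734192) 599
  crate ((468.2999572753906, -405.13818359375), (215.3108673095703, 200.521484375), 1.643696665763855) 672
350 7 [60. 62. 65.] -346.0
360 15 [61. 68. 71.] -361.0
370 35 [46. 65. 76.] -348.0
380 38 [45. 70. 79.] -347.0
390 46 [46. 69. 83.] -346.0
400 43 [52. 72. 86.] -345.0
410 76 [ 56.  89. 428.] -334.0
420 209 [ 70. 395. 429.] -330.0
430 243 [ 75. 352. 427.] -333.0
440 337 [ 85. 340. 425.] -341.0
450 133 [ 76. 317. 397.] -344.0
350 15 [541. 556. 562.] -351.0
360 55 [ 58.  68. 550.] -357.0
370 106 [ 53.  70. 539.] -355.0
380 119 [ 54.  73. 538.] -354.0
390 106 [ 58.  77. 538.] -351.0
400 86 [ 63.  80. 514.] -354.0
410 95 [67. 85. 90.] -355.0
420 90 [ 73.  88. 441.] -353.0
430 125 [ 76.  99. 519.] -338.0
440 155 [ 80. 321. 413.] -338.0
450 76 [ 81. 311. 392.] -343.0
```

The mouth is leaning over the crate's near wall (the crate shifted 5 mm). I lift, move 25 mm outwards and lower again.

>>> {"fn": "carry_out", "kwargs": {
  "series": [
    {"xyz": [-0.004, 0, -0.014], "turn": 0, "grip": 0.04},
    {"xyz": [-0.012, 0.002, 0.002], "turn": 0, "grip": 0.04},
    {"xyz": [-0.012, 0.002, 0.004], "turn": 0, "grip": 0.04},
    {"xyz": [0.002, 0, 0.01], "turn": 0, "grip": 0.04},
    {"xyz": [0.002, 0, 0.01], "turn": 0, "grip": 0.04}
  ]
}}

```text
time_s: 38.67
position: [510.6, -356.9, 107.3]
orientation: [0.027, 2.832, -0.057]
contact_force: [0.2, -0.2, -1.2]
opening: 46.9
```

>>> {"fn": "carry_out", "kwargs": {
  "series": [
    {"xyz": [0.001, 0, 0.006], "turn": 0, "grip": 0.04}
  ]
}}

```text
time_s: 38.8
position: [511.3, -356.7, 99.9]
orientation: [0.027, 2.833, -0.056]
contact_force: [1.1, -0.1, 2.0]
opening: 46.8
```

```bash
python3 -c "
from h import *
go(500,-357,100,179.5); d=shot('top'); crate(d)"
```

```text
t 38.8 pos [ 511.3 -356.7   99.9] xyaw 179.2 tilt 17.81 F [ 1.1 -0.1  2. ] open 46.8 q [-0.82  0.45 -0.49  0.38  0.19 -0.77]
 shift m [ 0.0107 -0.0005 -0.0035] turn -0.004
  crate ((468.5145568847656, -405.17181396484375), (214.5145263671875, 200.3663787841797), 1.6727741956710815) 563
```

>>> {"fn": "carry_out", "kwargs": {
  "series": [
    {"xyz": [0.007, 0, -0.006], "turn": 0, "grip": 0.04},
    {"xyz": [0.007, 0, -0.002], "turn": 0, "grip": 0.04},
    {"xyz": [0.001, 0, 0.006], "turn": 0, "grip": 0.04}
  ]
}}

```text
time_s: 39.22
position: [495.6, -357.0, 97.7]
orientation: [0.028, 2.831, -0.056]
contact_force: [3.2, 0.1, 4.1]
opening: 47.2
```

```bash
python3 -c "
from h import *
go(499,-357,100,179.5)"
```

```text
t 39.2 pos [ 495.6 -357.    97.7] xyaw 179.2 tilt 17.90 F [3.2 0.1 4.1] open 47.2 q [-0.84  0.44 -0.53  0.36  0.2  -0.79]
 shift m [-0.004  -0.     -0.0012] turn -0.005
```

>>> {"fn": "carry_out", "kwargs": {
  "series": [
    {"xyz": [-0.005, 0, 0], "turn": 0, "grip": 0.04},
    {"xyz": [0, 0, 0], "turn": 0, "grip": 0.065},
    {"xyz": [0, 0, 0], "turn": 0, "grip": 0.07},
    {"xyz": [0, 0, 0], "turn": 0, "grip": 0.07},
    {"xyz": [0, 0, 0], "turn": 0, "grip": 0.07},
    {"xyz": [0, 0, -0.03], "turn": 0, "grip": 0.075},
    {"xyz": [0, 0, -0.045], "turn": 0, "grip": 0.085},
    {"xyz": [0, 0, -0.045], "turn": 0, "grip": 0.085},
    {"xyz": [0, 0, -0.045], "turn": 0, "grip": 0.085},
    {"xyz": [0, 0, -0.045], "turn": 0, "grip": 0.085}
  ]
}}

```text
time_s: 40.48
position: [433.6, -345.8, 299.8]
orientation: [0.028, 2.839, -0.047]
contact_force: [-0.1, -0.9, -0.1]
opening: 85.4
```

```bash
cat >> h.py <<'E'
def tubes(c,cx,cy):
    W=cloud(c); hsv=cv2.cvtColor(c['color'],cv2.COLOR_BGR2HSV)
    m=(abs(W[...,0]-cx)<125)&(abs(W[...,1]-cy)<115)&(hsv[...,1]<70)&(hsv[...,2]>90)&(W[...,2]>20)&(W[...,2]<160)
    k,l,s,ce=cv2.connectedComponentsWithStats(m.astype(np.uint8))
    for i in range(1,k):
        if s[i,4]>150:
            P=W[l==i]; print('  tube',s[i,4],np.round(ce[i]),cv2.minAreaRect(P[:,:2].astype(np.float32)),'z',np.round(np.percentile(P[:,2],[5,50,95])))
E
python3 -c "
from h import *
go(619,340,250,179.5); c=shot('scene'); d=shot('top'); crate(c);crate(d); tubes(c,468,-405); tubes(d,468,-405)"
```

```text
t 40.5 pos [ 433.6 -345.8  299.8] xyaw 179.1 tilt 17.41 F [-0.1 -0.9 -0.1] open 85.4 q [-0.92  0.14 -0.36  0.86  0.22 -0.87]
 shift m [-0.1524  0.6912  0.0787] turn -0.006
  crate ((468.0169982910156, -406.2435607910156), (216.52264404296875, 204.2386016845703), 1.7410200834274292) 772
  crate ((468.0541076660156, -405.43121337890625), (215.04376220703125, 201.43429565429688), 1.559218406677246) 757
  tube 851 [217. 126.] ((482.8722839355469, -458.05718994140625), (189.6980438232422, 60.724884033203125), 12.309523582458496) z [29. 50. 58.]
  tube 728 [241. 141.] ((483.54229736328125, -351.4367980957031), (175.48619079589844, 59.77760696411133), 6.950844764709473) z [39. 53. 59.]
  tube 1243 [459. 242.] ((480.06683349609375, -352.1228942871094), (44.76934051513672, 170.23385620117188), 88.35787963867188) z [34. 51. 57.]
  tube 714 [500. 230.] ((511.7882080078125, -454.38421630859375), (93.85786437988281, 43.572689056396484), 4.751038074493408) z [34. 51. 57.]
```

Both tubes lie flat in the crate with a free gap between them. The tool's lean has crept up to 17°, because each row starts from a lagging pose. I test whether fast retracting and slow lowering takes it back before the last tube.

>>> {"fn": "carry_out", "kwargs": {
  "series": [
    {"xyz": [0.0, 0.06, 0], "turn": 0, "grip": 0.085},
    {"xyz": [0, 0.06, 0], "turn": 0, "grip": 0.085},
    {"xyz": [0, 0.06, 0], "turn": 0, "grip": 0.085},
    {"xyz": [0, 0.06, 0], "turn": 0, "grip": 0.085},
    {"xyz": [0, 0.06, 0], "turn": 0, "grip": 0.085},
    {"xyz": [0, 0.06, 0], "turn": 0, "grip": 0.085},
    {"xyz": [0, 0.06, 0], "turn": 0, "grip": 0.085}
  ]
}}

```text
time_s: 41.45
position: [446.9, 78.6, 286.3]
orientation: [0.043, 2.828, -0.06]
contact_force: [0.9, 0.0, 0.4]
opening: 85.0
```

```bash
python3 -c "
from h import *
go(619,340,250,179.5)"
```

```text
t 41.5 pos [446.9  78.6 286.3] xyaw 178.6 tilt 18.05 F [0.9 0.  0.4] open 85.0 q [ 0.05 -0.09 -0.64  0.71 -0.06  0.07]
 shift m [-0.1465  0.2685  0.0753] turn -0.015
```

>>> {"fn": "carry_out", "kwargs": {
  "series": [
    {"xyz": [0, 0, -0.06], "turn": 0, "grip": 0.085},
    {"xyz": [0, 0, -0.06], "turn": 0, "grip": 0.085},
    {"xyz": [0, 0, -0.06], "turn": 0, "grip": 0.085}
  ]
}}

```text
time_s: 41.82
position: [387.7, 92.8, 454.4]
orientation: [0.023, 2.842, -0.057]
contact_force: [0.9, 0.4, 0.4]
opening: 84.9
```

```bash
python3 -c "
from h import *
go(619,340,250,179.5)"
```

```text
t 41.8 pos [387.7  92.8 454.4] xyaw 179.4 tilt 17.26 F [0.9 0.4 0.4] open 84.9 q [ 0.1  -0.24 -0.33  1.19 -0.07  0.11]
 shift m [-0.1584  0.2596  0.2529] turn -0.002
```

>>> {"fn": "carry_out", "kwargs": {
  "series": [
    {"xyz": [-0.06, 0, 0], "turn": 0, "grip": 0.085},
    {"xyz": [-0.06, 0, 0], "turn": 0, "grip": 0.085},
    {"xyz": [-0.06, 0, 0], "turn": 0, "grip": 0.085}
  ]
}}

```text
time_s: 42.2
position: [560.7, 93.1, 517.5]
orientation: [0.018, 2.828, -0.053]
contact_force: [0.8, 0.3, 0.7]
opening: 85.0
```

```bash
python3 -c "
from h import *
go(619,340,250,179.5)"
```

```text
t 42.2 pos [560.7  93.1 517.5] xyaw 179.6 tilt 18.08 F [0.8 0.3 0.7] open 85.0 q [ 0.06  0.09  0.13  1.29 -0.06  0.07]
 shift m [0.0286 0.257  0.2627] turn 0.002
```

>>> {"fn": "carry_out", "kwargs": {
  "series": [
    {"xyz": [0.009, 0.025, 0.025], "turn": 0, "grip": 0.085},
    {"xyz": [0.009, 0.03, 0.03], "turn": 0, "grip": 0.085},
    {"xyz": [0.009, 0.03, 0.03], "turn": 0, "grip": 0.085},
    {"xyz": [0.009, 0.03, 0.03], "turn": 0, "grip": 0.085},
    {"xyz": [0.009, 0.03, 0.03], "turn": 0, "grip": 0.085},
    {"xyz": [0.009, 0.03, 0.03], "turn": 0, "grip": 0.085},
    {"xyz": [0.009, 0.03, 0.03], "turn": 0, "grip": 0.085},
    {"xyz": [0.009, 0.03, 0.03], "turn": 0, "grip": 0.085},
    {"xyz": [0, 0, 0], "turn": 0, "grip": 0.085}
  ]
}}

```text
time_s: 43.32
position: [574.7, 325.9, 246.5]
orientation: [0.02, 2.834, -0.059]
contact_force: [-0.3, 0.5, 1.2]
opening: 84.8
```

```bash
python3 -c "
from h import *
go(573,340.5,216,179)"
```

```text
t 43.3 pos [574.7 325.9 246.5] xyaw 179.5 tilt 17.77 F [-0.3  0.5  1.2] open 84.8 q [ 0.48  0.37 -0.19  0.75 -0.18  0.47]
 shift m [0.011  0.0158 0.0279] turn 0.009
```

>>> {"fn": "carry_out", "kwargs": {
  "series": [
    {"xyz": [0.003, 0.007, 0.025], "turn": 0.005, "grip": 0.085},
    {"xyz": [0.002, 0.006, 0.03], "turn": 0, "grip": 0.085},
    {"xyz": [0.002, 0.003, 0.03], "turn": 0, "grip": 0.085},
    {"xyz": [0.001, 0, 0.02], "turn": 0, "grip": 0.085},
    {"xyz": [0, 0, 0], "turn": 0, "grip": 0.085}
  ]
}}

```text
time_s: 43.95
position: [602.4, 336.0, 144.3]
orientation: [0.031, 2.828, -0.057]
contact_force: [-0.0, -0.2, -0.2]
opening: 85.2
```

```bash
python3 -c "
from h import *
go(615.4,340.5,93,179)"
```

```text
t 44.0 pos [602.4 336.  144.3] xyaw 179.1 tilt 18.05 F [-0.  -0.2 -0.2] open 85.2 q [ 0.48  0.51 -0.25  0.55 -0.18  0.47]
 shift m [0.0035 0.0067 0.0526] turn 0.002
```

>>> {"fn": "carry_out", "kwargs": {
  "series": [
    {"xyz": [0.001, 0.006, 0.015], "turn": 0, "grip": 0.085},
    {"xyz": [0.001, 0.001, 0.016], "turn": 0, "grip": 0.085},
    {"xyz": [0.001, 0, 0.014], "turn": 0, "grip": 0.085},
    {"xyz": [0, 0, 0.003], "turn": 0, "grip": 0.085}
  ]
}}

```text
time_s: 44.45
position: [616.8, 341.7, 97.8]
orientation: [0.032, 2.825, -0.055]
contact_force: [-1.1, 0.4, 0.2]
opening: 84.8
```

```bash
python3 -c "
from h import *
go(615.4,340.5,93,179)"
```

```text
t 44.5 pos [616.8 341.7  97.8] xyaw 179.0 tilt 18.26 F [-1.1  0.4  0.2] open 84.8 q [ 0.47  0.59 -0.26  0.46 -0.18  0.47]
 shift m [ 0.0028 -0.0011  0.0042] turn 0.000
```

>>> {"fn": "carry_out", "kwargs": {
  "series": [
    {"xyz": [0.002, -0.001, 0.004], "turn": 0, "grip": 0.085},
    {"xyz": [0, 0, 0], "turn": 0, "grip": 0.04},
    {"xyz": [0, 0, 0], "turn": 0, "grip": 0.04},
    {"xyz": [0, 0, 0], "turn": 0, "grip": 0.04},
    {"xyz": [0, 0, 0], "turn": 0, "grip": 0.04}
  ],
  "squeeze": 60
}}

```text
time_s: 45.08
position: [616.6, 341.8, 94.4]
orientation: [0.031, 2.823, -0.051]
contact_force: [0.1, -0.6, -2.4]
opening: 48.9
```

>>> {"fn": "carry_out", "kwargs": {
  "series": [
    {"xyz": [-0.005, 0, -0.009], "turn": 0, "grip": 0.04},
    {"xyz": [-0.005, 0, -0.009], "turn": 0, "grip": 0.04},
    {"xyz": [-0.005, 0, -0.009], "turn": 0, "grip": 0.04},
    {"xyz": [-0.005, 0, -0.009], "turn": 0, "grip": 0.04}
  ]
}}

```text
time_s: 45.58
position: [618.7, 341.1, 129.7]
orientation: [0.028, 2.839, -0.058]
contact_force: [1.1, 2.0, -2.2]
opening: 48.5
```

```bash
python3 -c "
from h import *
go(625,-87,300,179); greens(shot('scene'),25); greens(shot('top'),25)"
```

```text
t 45.6 pos [618.7 341.1 129.7] xyaw 179.2 tilt 17.48 F [ 1.1  2.  -2.2] open 48.5 q [ 0.47  0.56 -0.21  0.55 -0.17  0.47]
 shift m [-0.0624 -0.4337 -0.1423] turn 0.004
  green 10 [441. 305.] [630. 347. 141.]
  green 15 [434. 315.] [652. 346. 135.]
  green 12 [424. 328.] [681. 345. 127.]
  green 38 [176. 159.] [658. 332. 134.]
  green 19 [175. 167.] [636. 331. 143.]
  green 9 [344. 205.] [572. -68.  39.]
  green 56 [357. 214.] [551. -99.  36.]
  green 5 [ 69. 331.] [260. 578.  49.]
```

>>> {"fn": "carry_out", "kwargs": {
  "series": [
    {"xyz": [-0.008, 0, -0.025], "turn": 0, "grip": 0.04},
    {"xyz": [-0.012, 0, -0.04], "turn": 0, "grip": 0.04},
    {"xyz": [-0.012, 0, -0.04], "turn": 0, "grip": 0.04},
    {"xyz": [-0.012, -0.025, -0.04], "turn": 0, "grip": 0.04},
    {"xyz": [0, -0.045, 0], "turn": 0, "grip": 0.04},
    {"xyz": [0, -0.05, 0], "turn": 0, "grip": 0.04},
    {"xyz": [0, -0.05, 0], "turn": 0, "grip": 0.04},
    {"xyz": [0, -0.05, 0], "turn": 0, "grip": 0.04},
    {"xyz": [0, -0.05, 0], "turn": 0, "grip": 0.04},
    {"xyz": [0, -0.05, 0], "turn": 0, "grip": 0.04}
  ]
}}

```text
time_s: 46.92
position: [621.2, 18.2, 324.0]
orientation: [0.032, 2.785, -0.059]
contact_force: [1.0, -0.6, -2.3]
opening: 48.5
```

```bash
python3 -c "
from h import *
go(616,-88.5,240,179)"
```

```text
t 46.9 pos [621.2  18.2 324. ] xyaw 179.1 tilt 20.55 F [ 1.  -0.6 -2.3] open 48.5 q [-0.08  0.17 -0.28  0.76 -0.02 -0.06]
 shift m [ 0.0326 -0.1036  0.0816] turn 0.002
```

>>> {"fn": "carry_out", "kwargs": {
  "series": [
    {"xyz": [0, -0.035, 0], "turn": 0, "grip": 0.04},
    {"xyz": [0, -0.035, 0], "turn": 0, "grip": 0.04},
    {"xyz": [0.009, -0.025, 0.015], "turn": 0, "grip": 0.04},
    {"xyz": [0.009, -0.008, 0.022], "turn": 0, "grip": 0.04},
    {"xyz": [0.009, 0, 0.022], "turn": 0, "grip": 0.04},
    {"xyz": [0.007, 0, 0.015], "turn": 0, "grip": 0.04},
    {"xyz": [0, 0, 0], "turn": 0, "grip": 0.04}
  ],
  "squeeze": 40
}}

```text
time_s: 47.8
position: [618.2, -105.0, 262.1]
orientation: [0.05, 2.755, -0.091]
contact_force: [-0.2, 1.3, -0.0]
opening: 48.3
```

```bash
python3 -c "
from h import *
go(614,-88,222,179)"
```

```text
t 47.8 pos [ 618.2 -105.   262.1] xyaw 178.6 tilt 22.37 F [-0.2  1.3 -0. ] open 48.3 q [-0.31  0.21 -0.41  0.56  0.05 -0.26]
 shift m [0.0194 0.019  0.0343] turn -0.007
```

>>> {"fn": "carry_out", "kwargs": {
  "series": [
    {"xyz": [0.006, 0.009, 0.009], "turn": 0, "grip": 0.04},
    {"xyz": [0.006, 0.008, 0.011], "turn": 0, "grip": 0.04},
    {"xyz": [0.005, 0.001, 0.01], "turn": 0, "grip": 0.04},
    {"xyz": [0.002, 0, 0.004], "turn": 0, "grip": 0.04}
  ]
}}

```text
time_s: 48.3
position: [616.0, -88.2, 224.1]
orientation: [0.049, 2.748, -0.094]
contact_force: [0.5, 0.3, -0.9]
opening: 48.7
```

```bash
python3 -c "
from h import *
go(614,-88,217,179)"
```

```text
t 48.3 pos [616.  -88.2 224.1] xyaw 178.7 tilt 22.75 F [ 0.5  0.3 -0.9] open 48.7 q [-0.28  0.23 -0.49  0.45  0.03 -0.23]
 shift m [0.0045 0.0005 0.0057] turn -0.005
```

Next I lower to contact, back off 3 mm and loosen.

>>> {"fn": "carry_out", "kwargs": {
  "series": [
    {"xyz": [0.003, 0, 0.004], "turn": 0, "grip": 0.04},
    {"xyz": [0.002, 0, 0.004], "turn": 0, "grip": 0.04}
  ]
}}

```text
time_s: 48.55
position: [615.9, -88.9, 216.3]
orientation: [0.048, 2.744, -0.095]
contact_force: [-7.0, 2.3, 18.0]
opening: 48.3
```

>>> {"fn": "carry_out", "kwargs": {
  "series": [
    {"xyz": [0.002, 0, 0.004], "turn": 0, "grip": 0.04}
  ]
}}

```text
time_s: 48.68
position: [618.1, -89.6, 215.6]
orientation: [0.047, 2.737, -0.096]
contact_force: [-8.2, 3.0, 20.1]
opening: 48.2
```

```bash
python3 -c "
from h import *
go(614,-88,213,179)"
```

```text
t 48.7 pos [618.1 -89.6 215.6] xyaw 178.8 tilt 23.42 F [-8.2  3.  20.1] open 48.2 q [-0.28  0.24 -0.51  0.41  0.04 -0.24]
 shift m [0.0048 0.0015 0.0007] turn -0.004
```

>>> {"fn": "carry_out", "kwargs": {
  "series": [
    {"xyz": [0, 0.001, -0.003], "turn": 0, "grip": 0.04},
    {"xyz": [0, 0, 0], "turn": 0, "grip": 0.056},
    {"xyz": [0, 0, 0], "turn": 0, "grip": 0.058},
    {"xyz": [0, 0, 0], "turn": 0, "grip": 0.058},
    {"xyz": [0, 0, 0], "turn": 0, "grip": 0.058},
    {"xyz": [0, 0, 0], "turn": 0, "grip": 0.058},
    {"xyz": [0, 0, 0], "turn": 0, "grip": 0.058}
  ],
  "squeeze": 20
}}

```text
time_s: 49.55
position: [617.6, -89.1, 218.8]
orientation: [0.048, 2.735, -0.097]
contact_force: [-0.9, -1.0, -0.6]
opening: 58.0
```

```bash
python3 -c "
from h import *
go(614,-88,213,179); c=shot('scene','s13.png',(180,110,340,270),4); greens(c,25)"
```

```text
t 49.5 pos [617.6 -89.1 218.8] xyaw 178.8 tilt 23.50 F [-0.9 -1.  -0.6] open 58.0 q [-0.28  0.23 -0.51  0.42  0.04 -0.23]
 shift m [0.0056 0.0013 0.0039] turn -0.004
  green 119 [265. 180.] [653. -72. 216.]
```

Same resting state as tube1 (glass at (265,180)). I regrip, shift outwards and loosen.

>>> {"fn": "carry_out", "kwargs": {
  "series": [
    {"xyz": [0, 0, 0], "turn": 0, "grip": 0.04},
    {"xyz": [0, 0, 0], "turn": 0, "grip": 0.04},
    {"xyz": [0, 0, 0], "turn": 0, "grip": 0.04},
    {"xyz": [-0.003, 0, -0.007], "turn": 0, "grip": 0.04},
    {"xyz": [-0.005, 0, 0.002], "turn": 0, "grip": 0.04},
    {"xyz": [-0.005, 0, 0.002], "turn": 0, "grip": 0.04},
    {"xyz": [0, 0, 0], "turn": 0, "grip": 0.04}
  ]
}}

```text
time_s: 50.48
position: [628.8, -88.9, 226.9]
orientation: [0.048, 2.736, -0.096]
contact_force: [0.3, 0.3, -0.5]
opening: 46.8
```

```bash
python3 -c "
from h import *
go(630,-88,225,179)"
```

```text
t 50.5 pos [628.8 -88.9 226.9] xyaw 178.8 tilt 23.44 F [ 0.3  0.3 -0.5] open 46.8 q [-0.27  0.24 -0.47  0.45  0.03 -0.23]
 shift m [-0.0004  0.0011  0.0021] turn -0.004
```

>>> {"fn": "carry_out", "kwargs": {
  "series": [
    {"xyz": [-0.001, 0.001, 0.002], "turn": 0, "grip": 0.04},
    {"xyz": [0, 0, 0], "turn": 0, "grip": 0.057},
    {"xyz": [0, 0, 0], "turn": 0, "grip": 0.058},
    {"xyz": [0, 0, 0], "turn": 0, "grip": 0.058},
    {"xyz": [0, 0, 0], "turn": 0, "grip": 0.058},
    {"xyz": [0, 0, 0], "turn": 0, "grip": 0.058}
  ]
}}

```text
time_s: 51.22
position: [631.1, -88.3, 225.8]
orientation: [0.048, 2.735, -0.097]
contact_force: [0.2, 0.0, -0.1]
opening: 58.0
```

```bash
python3 -c "
from h import *
go(630,-88,225,179); c=shot('scene','s14.png',(180,110,340,270),4); greens(c,25)"
```

```text
t 51.2 pos [631.1 -88.3 225.8] xyaw 178.8 tilt 23.52 F [ 0.2  0.  -0.1] open 58.0 q [-0.27  0.25 -0.47  0.45  0.03 -0.23]
 shift m [0.0013 0.0003 0.0003] turn -0.004
  green 11 [302. 184.] [549. -63. 123.]
```

>>> {"fn": "carry_out", "kwargs": {
  "series": [
    {"xyz": [0, 0, 0], "turn": 0, "grip": 0.04},
    {"xyz": [0, 0, 0], "turn": 0, "grip": 0.04},
    {"xyz": [0, 0, 0], "turn": 0, "grip": 0.04},
    {"xyz": [-0.006, 0, -0.014], "turn": 0, "grip": 0.04},
    {"xyz": [-0.006, 0, -0.014], "turn": 0, "grip": 0.04},
    {"xyz": [-0.004, 0, -0.01], "turn": 0, "grip": 0.04},
    {"xyz": [0.012, 0, 0.004], "turn": 0, "grip": 0.04},
    {"xyz": [-0.012, 0, -0.004], "turn": 0, "grip": 0.04},
    {"xyz": [0.012, 0, 0.004], "turn": 0, "grip": 0.04},
    {"xyz": [-0.012, 0, -0.004], "turn": 0, "grip": 0.04}
  ],
  "squeeze": 50
}}

```text
time_s: 52.52
position: [628.3, -84.8, 263.8]
orientation: [0.049, 2.743, -0.093]
contact_force: [-0.6, -0.6, -1.0]
opening: 47.6
```

```bash
python3 -c "
from h import *
c=shot('scene','s15.png',(180,50,440,300),3); greens(c,25); d=shot('top');greens(d,25); crate(d);tubes(d,468,-405)
go(490,-405,320,181)"
```

```text
green 12 [302. 184.] [528. -82.  92.]
  crate ((468.1820373535156, -405.5418395996094), (215.30564880371094, 201.76991271972656), 1.7105791568756104) 958
  tube 1353 [460. 244.] ((481.5763244628906, -352.41748046875), (45.19859313964844, 172.63075256347656), 89.01041412353516) z [34. 52. 58.]
  tube 1364 [503. 246.] ((474.8290710449219, -459.0914611816406), (170.1348419189453, 44.68977355957031), 5.582531452178955) z [34. 51. 57.]
t 52.6 pos [631.9 -85.6 267.3] xyaw 178.8 tilt 23.52 F [ 0.2 -0.5 -0.3] open 47.2 q [-0.26  0.21 -0.4   0.55  0.03 -0.22]
 shift m [ 0.1033 -0.3284 -0.0804] turn -0.039
```

View pics/s15.png

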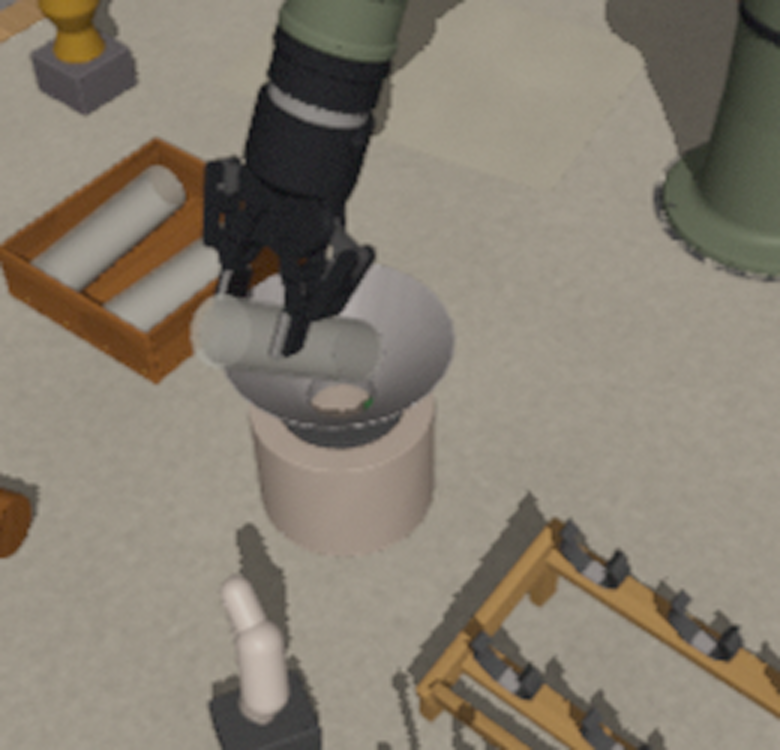

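Crop: tube2 is empty, the two other tubes lie in the crate with a gap between them, and a green speck shows in the spout at (370,400). I'll check that after placing the tube.

>>> {"fn": "carry_out", "kwargs": {
  "series": [
    {"xyz": [-0.012, 0, -0.03], "turn": 0, "grip": 0.04},
    {"xyz": [-0.012, 0, -0.03], "turn": 0, "grip": 0.04},
    {"xyz": [0.016, -0.035, -0.006], "turn": -0.02, "grip": 0.04},
    {"xyz": [0.016, -0.045, -0.006], "turn": -0.02, "grip": 0.04},
    {"xyz": [0.016, -0.045, -0.006], "turn": 0, "grip": 0.04},
    {"xyz": [0.016, -0.045, -0.006], "turn": 0, "grip": 0.04},
    {"xyz": [0.016, -0.045, -0.006], "turn": 0, "grip": 0.04},
    {"xyz": [0.016, -0.045, -0.006], "turn": 0, "grip": 0.04},
    {"xyz": [0.016, -0.03, -0.006], "turn": 0, "grip": 0.04}
  ]
}}

```text
time_s: 53.75
position: [505.7, -376.0, 348.9]
orientation: [-0.019, 2.736, -0.108]
contact_force: [-0.2, -0.8, -0.9]
opening: 47.6
```

```bash
python3 -c "
from h import *
go(496,-405.5,140,181)"
```

```text
t 53.8 pos [ 505.7 -376.   348.9] xyaw -178.2 tilt 23.56 F [-0.2 -0.8 -0.9] open 47.6 q [-0.87  0.18 -0.21  0.85  0.26 -0.84]
 shift m [ 0.0916 -0.0132  0.1898] turn -6.270
```

>>> {"fn": "carry_out", "kwargs": {
  "series": [
    {"xyz": [0.012, -0.002, 0.025], "turn": 0, "grip": 0.04},
    {"xyz": [0.015, -0.002, 0.032], "turn": 0, "grip": 0.04},
    {"xyz": [0.015, -0.002, 0.032], "turn": 0, "grip": 0.04},
    {"xyz": [0.015, -0.002, 0.032], "turn": 0, "grip": 0.04},
    {"xyz": [0.015, -0.002, 0.032], "turn": 0, "grip": 0.04},
    {"xyz": [0.01, -0.002, 0.02], "turn": 0, "grip": 0.04},
    {"xyz": [0, 0, 0], "turn": 0, "grip": 0.04}
  ]
}}

```text
time_s: 54.62
position: [496.8, -409.8, 153.3]
orientation: [-0.01, 2.735, -0.114]
contact_force: [-0.1, 1.0, -0.5]
opening: 47.5
```

```bash
python3 -c "
from h import *
go(496,-405.5,110,181)"
```

```text
t 54.6 pos [ 496.8 -409.8  153.3] xyaw -178.5 tilt 23.62 F [-0.1  1.  -0.5] open 47.5 q [-0.92  0.38 -0.47  0.4   0.27 -0.89]
 shift m [0.0177 0.0078 0.039 ] turn -6.275
```

>>> {"fn": "carry_out", "kwargs": {
  "series": [
    {"xyz": [0.006, 0.003, 0.013], "turn": 0, "grip": 0.04},
    {"xyz": [0.006, 0.003, 0.013], "turn": 0, "grip": 0.04},
    {"xyz": [0.005, 0.002, 0.01], "turn": 0, "grip": 0.04}
  ]
}}

```text
time_s: 55.0
position: [502.6, -408.4, 119.4]
orientation: [-0.017, 2.718, -0.124]
contact_force: [5.5, 1.6, 8.6]
opening: 47.2
```

```bash
python3 -c "
from h import *
go(496,-405.5,100,181)
c=dict(shot('top'))
crate(c)
W=cloud(c); hsv=cv2.cvtColor(c['color'],cv2.COLOR_BGR2HSV)
m=(W[...,0]>340)&(W[...,0]<480)&(W[...,1]>-425)&(W[...,1]<-385)&(hsv[...,1]<70)&(hsv[...,2]>90)&(W[...,2]>8)&(W[...,2]<160)
P=W[m]
for a in range(340,480,10):
    q=P[(P[:,0]>=a)&(P[:,0]<a+10)]
    if len(q)>3: print(a,len(q),np.round(np.percentile(q[:,2],[5,50,95])),np.round(q[:,1].mean()))"
```

```text
t 55.0 pos [ 502.6 -408.4  119.4] xyaw -178.1 tilt 24.67 F [5.5 1.6 8.6] open 47.2 q [-0.92  0.43 -0.52  0.29  0.28 -0.88]
 shift m [0.0138 0.0045 0.0147] turn -6.267
  crate ((467.9637145996094, -405.4462890625), (214.95925903320312, 202.02166748046875), 1.3513822555541992) 670
380 4 [42. 45. 47.] -413.0
390 51 [36. 46. 53.] -407.0
400 68 [30. 53. 60.] -404.0
410 87 [36. 58. 66.] -405.0
420 77 [43. 66. 73.] -404.0
430 85 [52. 73. 82.] -403.0
440 65 [56. 77. 86.] -399.0
450 53 [59. 83. 91.] -395.0
460 37 [71. 84. 94.] -392.0
470 8 [79. 83. 87.] -388.0
```

The mouth is on the crate floor inside the wall. I move it 16 mm towards the robot so the tube can fall flat, then release.

>>> {"fn": "carry_out", "kwargs": {
  "series": [
    {"xyz": [0.007, 0.002, -0.007], "turn": 0, "grip": 0.04},
    {"xyz": [0.008, 0.001, -0.004], "turn": 0, "grip": 0.04},
    {"xyz": [0, 0, 0], "turn": 0, "grip": 0.04}
  ]
}}

```text
time_s: 55.42
position: [483.6, -404.8, 123.5]
orientation: [-0.018, 2.718, -0.127]
contact_force: [0.2, -0.6, -0.9]
opening: 47.4
```

```bash
python3 -c "
from h import *
go(487,-405.5,120,181)"
```

```text
t 55.4 pos [ 483.6 -404.8  123.5] xyaw -178.0 tilt 24.69 F [ 0.2 -0.6 -0.9] open 47.4 q [-0.94  0.4  -0.56  0.28  0.28 -0.91]
 shift m [-0.0016 -0.0004  0.0046] turn -6.266
```

>>> {"fn": "carry_out", "kwargs": {
  "series": [
    {"xyz": [-0.001, 0, 0.005], "turn": 0, "grip": 0.04},
    {"xyz": [0, 0, 0], "turn": 0, "grip": 0.06},
    {"xyz": [0, 0, 0], "turn": 0, "grip": 0.065},
    {"xyz": [0, 0, 0], "turn": 0, "grip": 0.065},
    {"xyz": [0, 0, 0], "turn": 0, "grip": 0.065},
    {"xyz": [0, 0, -0.03], "turn": 0, "grip": 0.07},
    {"xyz": [0, 0, -0.045], "turn": 0, "grip": 0.075},
    {"xyz": [0, 0, -0.045], "turn": 0, "grip": 0.085},
    {"xyz": [0, 0, -0.045], "turn": 0, "grip": 0.085},
    {"xyz": [0, 0, -0.045], "turn": 0, "grip": 0.085}
  ]
}}

```text
time_s: 56.68
position: [398.1, -384.8, 310.9]
orientation: [-0.019, 2.723, -0.118]
contact_force: [0.2, -0.8, -0.2]
opening: 84.9
```

>>> {"fn": "carry_out", "kwargs": {
  "series": [
    {"xyz": [0, -0.05, -0.02], "turn": 0, "grip": 0.085},
    {"xyz": [0, -0.05, -0.02], "turn": 0, "grip": 0.085},
    {"xyz": [0, 0, 0], "turn": 0, "grip": 0.085},
    {"xyz": [0, 0, 0], "turn": 0, "grip": 0.085}
  ]
}}

```text
time_s: 57.18
position: [380.4, -483.6, 362.5]
orientation: [-0.02, 2.719, -0.128]
contact_force: [-0.2, 1.0, -0.4]
opening: 85.2
```

```bash
python3 -c "
from h import *
c=shot('scene'); d=shot('top'); crate(d)
for x in(c,d): tubes(x,468,-405); print('g'); greens(x,40,3)
a=cv2.resize(d['color'][100:320,150:560],(780,418),interpolation=cv2.INTER_CUBIC)
b=cv2.resize(c['color'][150:260,220:330],None,fx=1.5,fy=1.5)
im=np.zeros((590,780,3),np.uint8); im[:418]=a; im[420:420+165,:165]=b
e=cv2.resize(d['color'][190:235,330:380],(180,165),interpolation=cv2.INTER_CUBIC); im[420:585,180:360]=e
s=cv2.resize(c['color'][80:190,160:350],(285,165)); im[420:585,380:665]=s
cv2.imwrite('pics/fin.png',im)
go(400,-400,300)
# depth in spout
W=cloud(d); m=np.hypot(W[...,0]-552.3,W[...,1]+87.5)<24; print(np.round(np.sort(W[m][:,2])[-15:]), np.round(np.nanmedian(W[m][:,2])))"
```

```text
crate ((468.0313720703125, -405.6253662109375), (215.03636169433594, 202.3533172607422), 1.5532249212265015) 952
  tube 2174 [229. 133.] ((478.6287841796875, -398.09906005859375), (187.24105834960938, 167.02783203125), 3.4480440616607666) z [39. 53. 58.]
g
  green 10 [302. 184.] [521. -89.  81.]
  tube 1328 [459. 243.] ((480.3148498535156, -351.131591796875), (169.3988494873047, 46.86748504638672), 0.3251136243343353) z [35. 51. 57.]
  tube 2690 [492. 245.] ((480.14276123046875, -434.142578125), (183.1862030029297, 101.81317138671875), 2.668792486190796) z [33. 51. 57.]
g
  green 49 [353. 203.] [580. -91.  32.]
  green 8 [344. 206.] [573. -68.  30.]
  green 54 [357. 214.] [552. -99.  35.]
t 57.3 pos [ 380.7 -483.2  362.5] xyaw -177.9 tilt 24.62 F [-0.  -0.2  0.3] open 85.1 q [-1.18  0.19 -0.17  0.96  0.35 -1.16]
 shift m [0.0049 0.0887 0.0575] 
[38. 38. 38. 39. 40. 42. 45. 45. 45. 46. 46. 46. 47. 49. 52.] 16.0
```

View pics/fin.png

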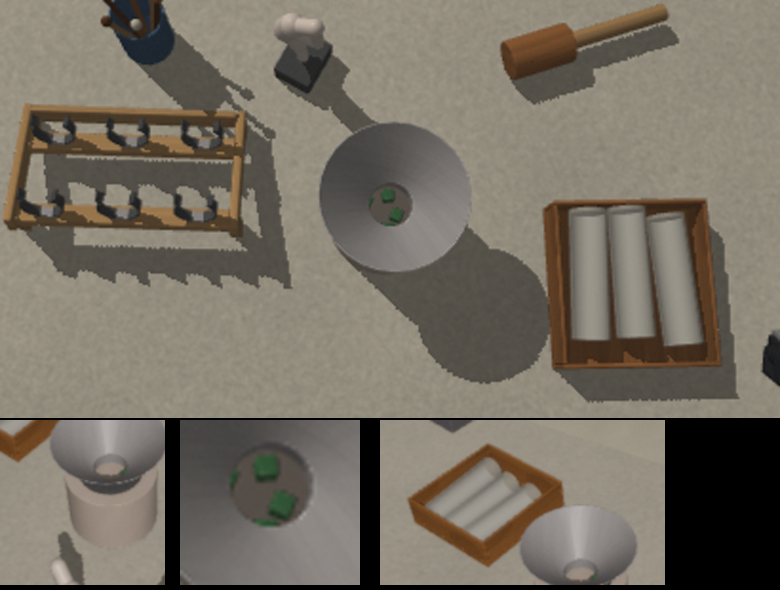

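All three tubes lie flat in the crate. The glass is visible through the spout, with its highest point at about 52 mm, and there is no green on the bench or in the funnel. The carving looks unmoved and the arm is clear, so I hand in.

```bash
python3 -c "
from plant import ctrl
print(ctrl.close_job())"
```

```text
the job is handed in; nothing more can be done
None
```

The job is handed in, finished at about 57 s of the 210 s allowed. All three tubes were emptied through the funnel and laid in the crate, and the one stray piece was dropped into the funnel.

The tool cannot be tilted on command. To pour, I rested each tube's closed end on the funnel's far rim, loosened the fingers around it and shifted it outwards. The mouth then fell into the spout and the glass slid out.

**Last checks**
- **Tubes:** all three lie flat inside the crate, their tops about 57 mm above the bench.
- **Glass:** the highest point seen through the spout was about 52 mm above the bench, under the 100 mm limit. No green was left in the tubes, in the funnel or on the bench. Not every piece can be seen down there, so I could not count all nine.
- **Carving and arm:** the carving looks unmoved in the pictures, and the arm was clear of everything.

**What went less well**
- **Crate:** it was knocked about 35 mm early on, so I measured it again. My own placing pushed it a few more millimetres.
- **Pivot attempt:** pressing tube0 against the rim to pivot it in the grip stalled at about 40 N on the wrist, so I changed to the method above.
- **Tool lean:** it crept up to about 25° over the run, and I allowed for it from the measured pose.

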